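Gang up slats on a marking board and lay the square across them

ROBOT

A 6-joint arm with a two-finger parallel gripper is mounted at the origin on the work surface. World frame = base frame: x ahead of the robot, y to its left, z up, the work surface at z = 0. Lengths are in m, angles in degrees, forces in N, time in s.
With the tool pointing down it reaches from about 0.3 to 0.75 m from the base axis. Payload 8.5 kg.
Tool frame: the origin (TCP) lies on the mounting face of the last link; the fingertips stand 173 mm ahead of it and the grasp point (between the pads) lies 155 mm ahead of it (env.tips_ahead is the distance from the TCP to the fingertips, in m); z points along the fingers, x is the direction in which the jaws open and shut, and the axes are right-handed (so a half turn about z gives the same grasp; the last joint's range is limited). The gripper opens to 85 mm and grips with 20 to 120 N. Pads are 22 mm wide; open, the fingers measure 114 mm over their backs; the gripper's body (76 mm by 85 mm) begins 54 mm behind the grasp point. The pads swing forward as they close: fully open they stand 13 mm farther back than shut.
Start: joints at [-80.575, 21.807, 74.336, -0, 83.858, -12.336], TCP at [0.204, -0.511, 0.405] pointing down, gripper open.
Joint ranges: [-178.18, 178.18], [-50.72, 133.34], [12.68, 142.11], [-81.47, 261.47], [9.98, 163.14], [-165.26, 165.26]. Speed limits (degrees/s): [136.94, 136.94, 180, 180, 180, 180].

INTERFACE

Orientations are given as a 3x3 rotation matrix whose columns are the frame's x, y, z axes.
In Python, from rig import env gives the robot as it stands. The module is installed in compiled form; this text tells all that it offers.
- The arm moves only by the tool step_arm, never from a script. Its argument "increments" is a list of rows, each an object of numbers: "x", "y", "z": the shift along the tool's x, y, z in cm; "wx", "wy", "wz": the turn, a rotation vector about the tool's x, y, z in rad; "gripper": the finger opening in cm, from 0 to 8.54. A call has 1 to 20 rows; each row shifts and turns the commanded pose from where the row before left it, along the tool's axes as they then stand; what a row does not reach is not made up. A row lasts 1/10 s, in which the tool goes at most 50 mm and 8.59 degrees, less where a joint would pass 70% of its speed; a pose out of reach is approached as far as the arm can. A call with a gripper value outside its range is refused whole. The fingers move at their own pace and stop on an object; "newtons" is the grip in N (left out, the last holds). Time passes only in rows, so rows that do not move let the fingers close. It gives the time, the measured TCP pose, the force and the opening at its end, in the units of the state.
- env.observe(): the state, without advancing time (a new reading comes with each control period).
- env.get_image(name): name is "scene" or "top" or "wrist"; returns a dict with "color" (400x640x3 uint8, blue, green, red), "camera_matrix" (3x3 intrinsics, pixels), "rvec" (rotation vector, rad) and "tvec" (3), from world to camera coordinates, as OpenCV has them. Camera axes: x right, y down, z forward; pixel columns grow to the right and rows downward; lengths in m; the calibration is good to about 2 mm. A picture is of the moment at which its call begins. There is no depth.
- env.close_job(): hands the job in, once; it reports no verdict.
The state is a dict: "time_s": time; "q": joint angles; "qvel": joint speeds; "joint_efforts": joint torques, N m; "position": TCP position; "tool_rot": TCP orientation; "ft_force": force on the tool from outside, world axes, zero at the start; "wrist_torque": the same for the moment, N m; "grip_width": finger opening in m.
Only numpy, scipy, OpenCV 4.12 (cv2) and the standard library are available. Lean on these libraries where they do the work, as an engineer would, in place of code of your own. Each camera call takes 0.05 s, during which the arm holds its last target. There are 200 camera calls.

TASK

Get the slats ready for marking: lift the knob of the sliding stop out of its notch, move the stop two notches to the right (as seen from the robot) and let it drop in. Then lay every slat on the marking board, side by side, the first flush against the fence and each next one flush against the one before, all lying to the right of the stop with an end up against it. Last, lay the set square on the board with its stock flush against the outer long edge of the outermost slat and its blade lying across all the slats; leave the cup and the canister where they are.

Things in the scene. Friction and masses are not known exactly. Their poses are not given: they have to be found in the camera images.
- jig: marking board fixed to the desk: plywood 240 mm (its x) by 280 mm (its y) by 12 mm thick; origin at the centre of its underside, x away from the robot, y to the left; its yaw varies. It carries a fence and, behind that, a notched rail, both along y. Slats lie on the near side of the fence along y, the first with its centre at x = +17 mm, the next at -9, then -35 mm
- fence (a point): flat white fence on the board, 270 mm long in y, 40 mm wide, 10 mm high above the board; the point is the middle of its near face (the face towards the robot, at jig x = +30 mm), 5 mm above the board; axes as the board's
- notch (a point): the notch wanted for the stop (third from the left): middle of its floor. The aluminium rail is 270 mm long, 25 mm wide, centred on jig x = +87.5 mm, its top 42 mm above the desk; its four notches, 13 mm wide and 12 mm deep, lie at jig y = +110, +75, +40 (this one) and +5 mm
- stop (a joint): travel of the sliding stop along the rail, in m: 0 at the leftmost notch, where it starts, growing to the right (jig -y); notches at 0, 0.035, 0.070, 0.105; 0.070 is wanted. The tongue is 8 mm wide, so it has about 2.5 mm play each way in a notch. It slides lightly once the tongue is out
- stop_knob (a joint): height of the stop's knob and tongue, in m: 0 fully down in a notch, about 0.011 standing on the rail between notches, at most 0.03; it drops by its own weight (80 g) when let go. It must be lifted by more than 0.012 to pass along the rail
- knob_grip (a point): the upright black knob of the stop, 20 mm in diameter; the point is on its axis, 17 mm below its top, 76 mm above the desk when down. Straight below it, beginning 21 mm under the point, are a 26 mm collar and the steel carriage, 50 mm (x) by 30 mm (y), which stands 9 mm out to the right of the stop face, so keep the blade clear of it; the knob can be taken from above from any side
- stop_face (a point): the stop's arm is a steel bar 12 mm wide reaching from the carriage over fence and board towards the robot, to jig x = -58 mm, 2 to 22 mm above the board. The point is on its right-hand face (jig -y), half a slat's height above the board, axes as the board's. Slat ends go against this face: a slat's centre is then 70 mm to its right
- slat0_c (a point): plain wooden slat, 26 mm (its x) by 140 mm (its y, the long way) by 12 mm thick; the point is its centre, z up. Two or three identical slats are there, lying flat on the desk to the left of the board; an absent one has no pose
- slat1_c (a point): plain wooden slat, 26 mm (its x) by 140 mm (its y, the long way) by 12 mm thick; the point is its centre, z up. Two or three identical slats are there, lying flat on the desk to the left of the board; an absent one has no pose
- slat2_c (a point): plain wooden slat, 26 mm (its x) by 140 mm (its y, the long way) by 12 mm thick; the point is its centre, z up. Two or three identical slats are there, lying flat on the desk to the left of the board; an absent one has no pose
- square_c (a point): wooden set square lying flat: dark stock 24 mm (its x) by 120 mm (its y) by 24 mm high; pale blade 25 mm wide, 4 mm thick, sticking out 88 mm to +x at the stock's +y end (blade middle y = +47.5 mm), underside 15 mm above what the stock stands on, so it passes over slats. The point is the stock's centre; about 120 g. Starts on the desk right of the board, blade away from the robot
- square_face (a point): middle of the inner face of the stock, 12 mm to +x of the stock's centre and 6 mm above its underside: this face goes flush against the slat's long edge; same axes as the square
- square_tip (a point): end of the blade, middle of its width: 100 mm to +x and 47.5 mm to +y of the stock's centre; in the end it lies beyond the first slat, over the fence
- cup: bystander: black silicone cup, 72 mm across, 85 mm tall, to the right of the board; origin at the centre of its underside
- canister: bystander: aluminium canister with lid, 62 mm across, 88 mm tall, to the left of the board; origin at the centre of its underside
Mind the look-alikes: they are no part of the job. What is shaped like the part that bears slat1_c but purple or white is not meant. What is shaped like the part that bears slat0_c but yellow is not meant.

How it is judged (in metres and radians):
On the way, in this order (a step that is already met when the one before it is completed fails the run):
1. the stop sits in the notch two to the right of where it started, knob down (value of joint stop between 0.065 and 0.075 m and value of joint stop_knob below 0.004 m), for 0.2 s.
2. all the slats lie side by side flush against the fence and each other, ends against the stop ((x of slat0_c in the frame of jig between 0.014 and 0.019 m or (x of slat0_c in the frame of jig between -0.014 and -0.007 m and (horizontal distance between slat0_c and slat1_c below 0.03 m or horizontal distance between slat0_c and slat2_c below 0.03 m)) or (x of slat0_c in the frame of jig between -0.0415 and -0.033 m and (horizontal distance between slat0_c and slat1_c below 0.03 m or horizontal distance between slat0_c and slat2_c below 0.03 m))) and angle between the y axis of each of slat0_c, slat1_c, slat2_c and the y axis of jig, either way round below 0.03 rad and height (world z) of each of slat0_c, slat1_c, slat2_c below 0.021 m and y of slat0_c in the frame of stop_face between -0.074 and -0.067 m and (x of slat1_c in the frame of jig between 0.014 and 0.019 m or (x of slat1_c in the frame of jig between -0.014 and -0.007 m and (horizontal distance between slat1_c and slat0_c below 0.03 m or horizontal distance between slat1_c and slat2_c below 0.03 m)) or (x of slat1_c in the frame of jig between -0.0415 and -0.033 m and (horizontal distance between slat1_c and slat0_c below 0.03 m or horizontal distance between slat1_c and slat2_c below 0.03 m))) and y of slat1_c in the frame of stop_face between -0.074 and -0.067 m and (x of slat2_c in the frame of jig between 0.014 and 0.019 m or (x of slat2_c in the frame of jig between -0.014 and -0.007 m and (horizontal distance between slat2_c and slat0_c below 0.03 m or horizontal distance between slat2_c and slat1_c below 0.03 m)) or (x of slat2_c in the frame of jig between -0.0415 and -0.033 m and (horizontal distance between slat2_c and slat0_c below 0.03 m or horizontal distance between slat2_c and slat1_c below 0.03 m))) and y of slat2_c in the frame of stop_face between -0.074 and -0.067 m and (x of slat0_c in the frame of jig between 0.014 and 0.019 m or x of slat1_c in the frame of jig between 0.014 and 0.019 m or x of slat2_c in the frame of jig between 0.014 and 0.019 m)), for 0.2 s.
3. the square lies flush against the outermost slat, its blade across the slats ((x of square_face in the frame of slat0_c between 0.011 and 0.016 m or x of square_face in the frame of slat0_c between -0.016 and -0.011 m or x of square_face in the frame of slat1_c between 0.011 and 0.016 m or x of square_face in the frame of slat1_c between -0.016 and -0.011 m or x of square_face in the frame of slat2_c between 0.011 and 0.016 m or x of square_face in the frame of slat2_c between -0.016 and -0.011 m) and angle between the x axis of square_c and the x axis of jig, either way round below 0.03 rad and angle between square_c's own z axis and vertical below 0.05 rad and height (world z) of square_c below 0.028 m and x of square_tip in the frame of jig above 0.03 m and y of square_tip in the frame of stop_face between -0.13 and -0.01 m), for 0.2 s.
At the end, for the whole second after the job is handed in: Stop within 5 mm of its third notch, knob down; slats flat, in line (0.03 rad), in a closed row from the fence (gap 3 mm; 5 and 6.5 mm in all for the next), ends within 4 mm of the stop; square flat, in line (0.03 rad), stock within 3 mm of the outermost slat, blade over all slats, at rest (all of step 1 and all of step 2 and all of step 3 and linear speed of square below 0.01 m/s); the robot touches nothing.
It fails at once if the cup is pushed aside by more than 30 mm (distance of cup from where it was at the start of the episode above 0.03 m).
It fails at once if the canister is pushed aside by more than 30 mm (distance of canister from where it was at the start of the episode above 0.03 m).
Of slat0, slat1, slat2 only 2 to 3 are there at a start; the rules pass over those that are not, and their reading is None.
At some moment in a run one of slat0, slat1, slat2, square may be knocked a few centimetres aside while the robot is not near it.
Once in a run the grip may slacken for a moment while it holds something.
It also fails if it takes over 210 s, if anything falls off the work surface, if the arm or the gripper's body presses on something with over 40 N, if the wrist force passes 120 N, or if a joint passes its speed limit or range.

## Working session

There is one attempt and no reset: what is moved stays moved. The work goes in short steps, Python scripts to look and compute and a tool call to move; the robot and the scene stay as the last step left them, time stands still between calls to the robot, and variables do not carry over. Pictures are saved under pics/ and viewed, about 12 in all and at most 16, crops included, and the job is handed in when it is done.

Besides the shell and the picture viewer there is one more tool, called after "Request:" as name(argument=value, ...), one argument or row to a line, values as JSON. step_arm: Moves the arm, as the interface text tells. Its arguments: {"type":"object","properties":{"increments":{"type":"array"},"newtons":{"type":"number"}},"required":["increments"]}

```bash
mkdir -p pics
cat > h.py <<'E'
import numpy as np, cv2
from rig import env
def cap(n,save=None):
    d=env.get_image(n)
    if save: cv2.imwrite('pics/'+save,d['color'])
    return d
def ray(d,uv):
    R=cv2.Rodrigues(np.array(d['rvec'],float))[0];t=np.array(d['tvec'],float).ravel()
    K=np.array(d['camera_matrix']);p=np.linalg.inv(K)@np.array([uv[0],uv[1],1.])
    return -R.T@t,R.T@p
def onz(d,uv,z):
    c,r=ray(d,uv);return c+r*(z-c[2])/r[2]
def tri(d1,u1,d2,u2):
    c1,r1=ray(d1,u1);c2,r2=ray(d2,u2)
    s=np.linalg.lstsq(np.c_[r1,-r2],c2-c1,rcond=None)[0]
    a,b=c1+s[0]*r1,c2+s[1]*r2
    return (a+b)/2,np.linalg.norm(a-b)
def proj(d,P):
    return cv2.projectPoints(np.array(P,float).reshape(-1,3),np.array(d['rvec'],float),np.array(d['tvec'],float),np.array(d['camera_matrix']),None)[0].reshape(-1,2)
E
python3 - <<'E'
from h import *
import pickle
for n in ['scene','top','wrist']:
    d=cap(n,n+'0.png');pickle.dump(d,open(n+'0.pkl','wb'));c,r=ray(d,(320,200));print(n,c,r)
print(env.observe(),env.tips_ahead)
E
```

```text
scene [ 1.16799302 -0.44201207  0.83676964] [-0.58009312  0.44741085 -0.68126836]
top [0.38985908 0.08837608 1.4583527 ] [ 0.04694583 -0.00950638 -0.99888573]
wrist [ 0.26524686 -0.48650814  0.37469418] [-0.22804837 -0.07690597 -0.9708583 ]
{'time_s': 0.15, 'q': array([-8.05765443e+01,  2.18336826e+01,  7.43721961e+01, -4.89701422e-04,
        8.38572932e+01, -1.23349587e+01]), 'qvel': array([ 0.02355779, -0.06543674, -0.00574805, -0.06979303,  0.04402297,
        0.01920426]), 'joint_efforts': array([ 2.34033760e-03, -4.48628962e+01, -2.31343657e+01, -1.64587918e-04,
        3.81752296e-03,  5.14917048e-06]), 'position': array([ 0.2038811 , -0.51078339,  0.40425408]), 'tool_rot': array([[ 3.70694589e-01, -9.28754804e-01, -1.88904576e-04],
       [-9.28754197e-01, -3.70694567e-01,  1.08628660e-03],
       [-1.07891980e-03, -2.27234645e-04, -9.99999392e-01]]), 'ft_force': array([ 0.46387294, -0.12352413, -0.28900253]), 'wrist_torque': array([-0.00803992, -0.01704422,  0.0238622 ]), 'grip_width': 0.08559977981106222} 0.1734
```

View pics/top0.png

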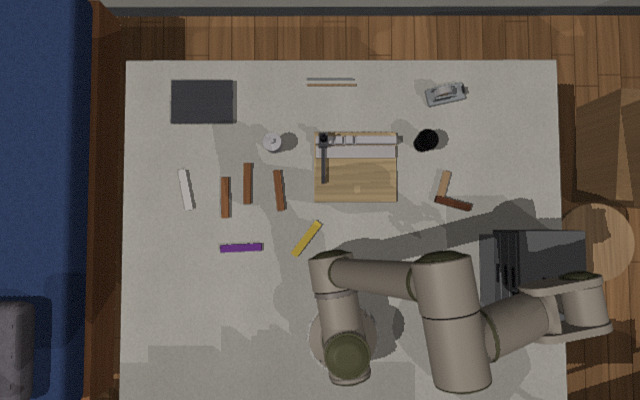

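View pics/scene0.png

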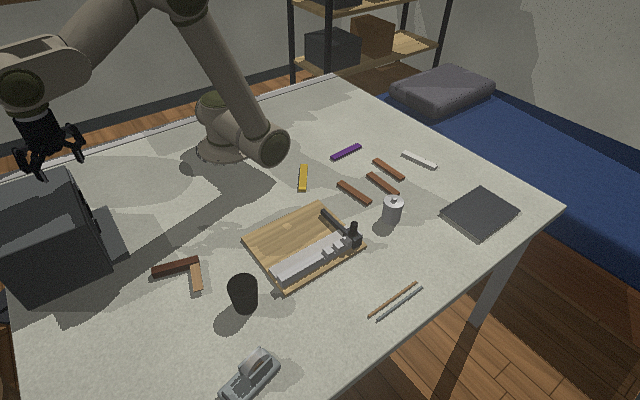

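The top view (columns right = -y, rows up = +x) shows these objects:
- **Slat candidates (brown):** (225,197), (248,183) and (279,190). These match "plain wooden".
- **Look-alikes to reject:** white (185,188), purple (241,247), yellow (307,238).
- **Other parts:** stop knob near (323,138), board (356,167), square (453,190) with its stock at (453,202), cup (426,140), canister (272,142).

I count three real slats.

Run:
```python
from h import *
import pickle
d=pickle.load(open('top0.pkl','rb'));s=pickle.load(open('scene0.pkl','rb'))
im=d['color']
hsv=cv2.cvtColor(im,cv2.COLOR_BGR2HSV)
for uv in [(225,197),(248,183),(279,190),(453,202),(444,180),(350,185),(320,139),(241,247)]: print(uv,hsv[uv[1],uv[0]])
m=cv2.inRange(hsv,(4,110,50),(14,255,200));m[:,:130]=0;m[300:]=0;m[:60]=0;m[:,540:]=0
for c in cv2.findContours(m,0,2)[0]:
    if cv2.contourArea(c)<60: continue
    b=cv2.boxPoints(cv2.minAreaRect(c)); P=np.array([onz(d,u,.012)[:2] for u in b])
    e=[P[1]-P[0],P[2]-P[1]];L=max(e,key=np.linalg.norm)
    print('slat',cv2.minAreaRect(c)[0],P.mean(0).round(4),[np.linalg.norm(x).round(4) for x in e],np.degrees(np.arctan2(L[1],L[0])))
m=cv2.inRange(hsv,(14,60,80),(24,200,255))[100:215,300:410]
for uv in [(315.5,132),(397,132),(396.5,201.5),(315,202)]: print('board',onz(d,uv,.012)[:2].round(4))
for uv in [(323,138)]: print('knob',onz(d,uv,.09)[:2])
print('cup',onz(d,(426,140),.05)[:2],'can',onz(d,(272,142),.088)[:2])
# two-view check: centres of slats scene vs top
hs=cv2.cvtColor(s['color'],cv2.COLOR_BGR2HSV);m=cv2.inRange(hs,(4,90,40),(14,255,220));m[:140]=0;m[310:]=0;m[:,420:]=0
sc=[cv2.minAreaRect(c)[0] for c in cv2.findContours(m,0,2)[0] if cv2.contourArea(c)>60];print(sc)
for a in [(225,197),(248,183),(279,190)]:
    for b in sc:
        p,e=tri(d,a,s,b)
        if e<.02: print(a,b,p.round(4),e)
cv2.imwrite('pics/topcrop.png',cv2.resize(im[100:270,160:490],None,fx=2.4,fy=2.4,interpolation=cv2.INTER_CUBIC))
```

```text
(225, 197) [ 13 141 125]
(248, 183) [ 13 138 107]
(279, 190) [ 11 134 110]
(453, 202) [ 10 156  77]
(444, 180) [ 16  96 141]
(350, 185) [ 19  87 132]
(320, 139) [138  61  21]
(241, 247) [141 144 115]
slat (452.8587341308594, 202.97666931152344) [ 0.4467 -0.3753] [np.float64(0.0226), np.float64(0.1187)] -106.71850318956648
slat (224.5, 197.0) [0.4689 0.398 ] [np.float64(0.1357), np.float64(0.0238)] 0.49398415421352415
slat (278.42681884765625, 189.8414764404297) [0.4928 0.2155] [np.float64(0.024), np.float64(0.1359)] -173.5844479409924
slat (247.0, 182.5) [0.518  0.3221] [np.float64(0.0204), np.float64(0.1327)] -179.6965870839619
board [0.6902 0.0893]
board [ 0.6896 -0.1889]
board [ 0.4522 -0.1845]
board [0.4511 0.0916]
knob [0.65442544 0.06512513]
cup [ 0.65475648 -0.27765654] can [0.6421269  0.22983379]
[(174.06504821777344, 264.1019592285156), (354.0871276855469, 191.35647583007812), (382.94000244140625, 183.07998657226562), (388.2691650390625, 168.3461456298828)]
(225, 197) (382.94000244140625, 183.07998657226562) [ 0.4671  0.4057 -0.0658] 0.01812124721615473
(225, 197) (388.2691650390625, 168.3461456298828) [0.4708 0.3992 0.0081] 0.005464863905115663
(248, 183) (382.94000244140625, 183.07998657226562) [0.5195 0.3226 0.01  ] 0.009461808584085714
(279, 190) (354.0871276855469, 191.35647583007812) [0.4943 0.2163 0.0093] 0.006436871233250535
```

View pics/topcrop.png

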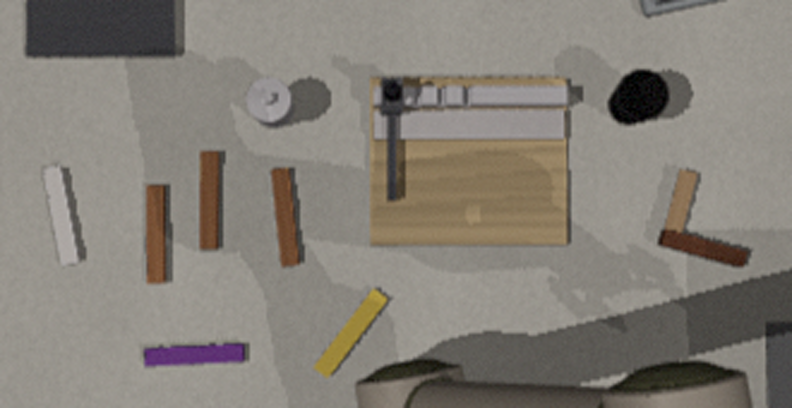

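The crop confirms three brown slats, with centres at about (0.469,0.398), (0.518,0.322) and (0.493,0.2155). White, purple and yellow are rejected. Next I move over the board so the wrist camera can measure it.

Request:
step_arm(
  increments=[
    {"z":-3},
    {"wz":0.127},
    {"wz":0.127},
    {"wz":0.126},
    {"x":-3.4,"y":-2},
    {"x":-3.4,"y":-2},
    {"x":-3.4,"y":-2},
    {"x":-3.4,"y":-2},
    {"x":-3.4,"y":-2},
    {"x":-3.4,"y":-2},
    {"x":-3.4,"y":-2},
    {"x":-3.4,"y":-2},
    {"x":-3.4,"y":-2},
    {"x":-3.4,"y":-2},
    {"x":-3.4,"y":-2},
    {"x":-3.4,"y":-2},
    {"x":-3.4,"y":-2},
    {"x":-3.4,"y":-2},
    {"x":-3.4,"y":-2},
    {},
  ],
)

```text
invalid input at $.increments[0]: expected keys x, y, z, wx, wy, wz, gripper
```

Run:
```python
from h import *
import pickle
d=cap('wrist','w1.png');pickle.dump(d,open('w1.pkl','wb'))
o=env.observe();print(o['time_s'],o['position'],o['q'])
```

```text
0.2 [ 0.20387614 -0.51080234  0.4043475 ] [-8.05772314e+01  2.18296227e+01  7.43628012e+01 -1.54838964e-03
  8.38579002e+01 -1.23361673e+01]
```

View pics/w1.png

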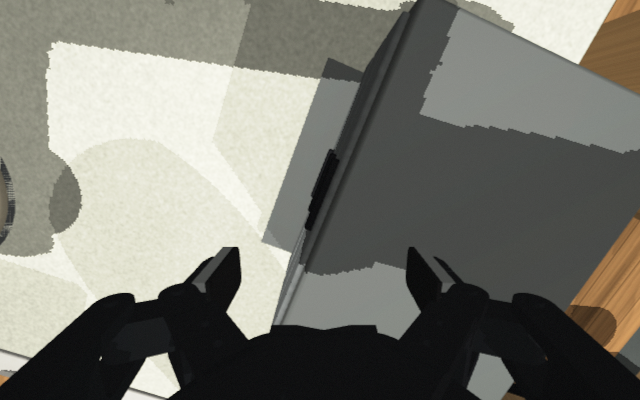

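The call was refused because every row needs all seven keys, so the arm has not moved. The picture shows only the grey box and the fingers.

Request:
step_arm(
  increments=[
    {"x":0,"y":0,"z":-3,"wx":0,"wy":0,"wz":0,"gripper":8.5},
    {"x":0,"y":0,"z":0,"wx":0,"wy":0,"wz":0.127,"gripper":8.5},
    {"x":0,"y":0,"z":0,"wx":0,"wy":0,"wz":0.127,"gripper":8.5},
    {"x":0,"y":0,"z":0,"wx":0,"wy":0,"wz":0.126,"gripper":8.5},
    {"x":-3.4,"y":-2,"z":0,"wx":0,"wy":0,"wz":0,"gripper":8.5},
    {"x":-3.4,"y":-2,"z":0,"wx":0,"wy":0,"wz":0,"gripper":8.5},
    {"x":-3.4,"y":-2,"z":0,"wx":0,"wy":0,"wz":0,"gripper":8.5},
    {"x":-3.4,"y":-2,"z":0,"wx":0,"wy":0,"wz":0,"gripper":8.5},
    {"x":-3.4,"y":-2,"z":0,"wx":0,"wy":0,"wz":0,"gripper":8.5},
    {"x":-3.4,"y":-2,"z":0,"wx":0,"wy":0,"wz":0,"gripper":8.5},
    {"x":-3.4,"y":-2,"z":0,"wx":0,"wy":0,"wz":0,"gripper":8.5},
    {"x":-3.4,"y":-2,"z":0,"wx":0,"wy":0,"wz":0,"gripper":8.5},
    {"x":-3.4,"y":-2,"z":0,"wx":0,"wy":0,"wz":0,"gripper":8.5},
    {"x":-3.4,"y":-2,"z":0,"wx":0,"wy":0,"wz":0,"gripper":8.5},
    {"x":-3.4,"y":-2,"z":0,"wx":0,"wy":0,"wz":0,"gripper":8.5},
    {"x":-3.4,"y":-2,"z":0,"wx":0,"wy":0,"wz":0,"gripper":8.5},
    {"x":-3.4,"y":-2,"z":0,"wx":0,"wy":0,"wz":0,"gripper":8.5},
    {"x":-3.4,"y":-2,"z":0,"wx":0,"wy":0,"wz":0,"gripper":8.5},
    {"x":0,"y":0,"z":0,"wx":0,"wy":0,"wz":0,"gripper":8.5},
    {"x":0,"y":0,"z":0,"wx":0,"wy":0,"wz":0,"gripper":8.5},
  ],
)

```text
time_s: 2.2
position: [0.4841, -0.0344, 0.4345]
tool_rot: [[0.002, -1.0, -0.001], [-1.0, -0.002, -0.0], [0.0, 0.001, -1.0]]
ft_force: [0.0, -0.4, -0.1]
grip_width: 0.0851
```

Run:
```python
from h import *
import pickle
d=cap('wrist','w2.png');pickle.dump(d,open('w2.pkl','wb'))
o=env.observe();print(o['time_s'],o['position'],o['q'])
```

```text
2.25 [ 0.48382848 -0.03506764  0.43454017] [-1.81600072e+01  1.40051431e+01  8.08958984e+01 -1.72601541e-02
  8.51276478e+01  7.18375925e+01]
```

View pics/w2.png

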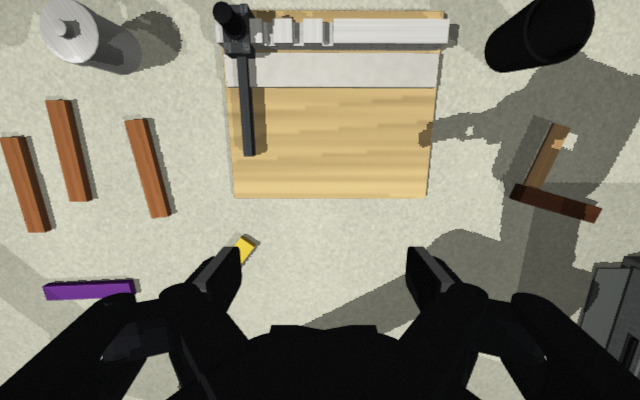

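The wrist view shows the whole board with corners (234,197), (427,195) and the fence lower edge at row ~87. The knob top is at (228,15), the three slats are at left, the square's stock is at (555,203), the canister at (70,30) and the cup at (540,35).

```bash
cat > m.py <<'E'
from h import *
def fit(p):
    vx,vy,x,y=cv2.fitLine(np.array(p,np.float32),cv2.DIST_HUBER,0,.01,.01).ravel();return (vx,vy,x,y)
def isect(a,b):
    A=np.array([[a[0],-b[0]],[a[1],-b[1]]]);s=np.linalg.solve(A,[b[2]-a[2],b[3]-a[3]]);return np.array([a[2]+s[0]*a[0],a[3]+s[0]*a[1]])
def boxes(d,lo,hi,z,amin=300,win=None):
    m=cv2.inRange(cv2.cvtColor(d['color'],cv2.COLOR_BGR2HSV),lo,hi);m=cv2.morphologyEx(m,cv2.MORPH_CLOSE,np.ones((3,3)))
    out=[]
    for c in cv2.findContours(m,0,2)[0]:
        if cv2.contourArea(c)<amin: continue
        b=cv2.boxPoints(cv2.minAreaRect(c));P=np.array([onz(d,u,z)[:2] for u in b])
        e=[P[1]-P[0],P[2]-P[1]];L=max(e,key=np.linalg.norm);a=np.degrees(np.arctan2(L[1],L[0]))
        out.append((np.array(cv2.minAreaRect(c)[0]).round(1),P.mean(0).round(4),sorted(np.round([np.linalg.norm(x) for x in e],4)),round((a+90)%180-90,2)))
    return out
E
python3 - <<'E'
from m import *
import pickle
d=pickle.load(open('w2.pkl','rb'));t=pickle.load(open('top0.pkl','rb'));im=d['color'];hsv=cv2.cvtColor(im,cv2.COLOR_BGR2HSV)
for uv in [(300,150),(300,70),(300,220),(70,150),(245,110),(400,40),(555,205)]: print(uv,hsv[uv[1],uv[0]])
w=cv2.inRange(hsv,(15,70,60),(28,255,255))
near=[(x,np.where(w[100:230,x])[0].max()+100.5) for x in range(250,415,3)]
fen=[(x,np.where(w[60:150,x])[0].min()+59.5) for x in range(275,415,3)]
R=[(np.where(w[y,330:470])[0].max()+330.5,y) for y in range(150,190,2)]
L=[(np.where(w[y,200:330])[0].min()+199.5,y) for y in range(110,190,2)]
def wl(p,z):
    q=np.array([onz(d,u,z)[:2] for u in p]);f=fit(q);return f
def ang(f): a=np.degrees(np.arctan2(f[1],f[0]));return round((a+45)%90-45,2)
ln,lf,lr,ll=[wl(p,.012) for p in (near,fen,R,L)]
for n,f in zip(('near','fence','right','left'),(ln,lf,lr,ll)): print(n,ang(f),f)
print('corners NL',isect(ln,ll),'NR',isect(ln,lr),'FL',isect(lf,ll))
for r in boxes(d,(4,110,40),(14,255,255),.012): print(r)
# heights: slat centres in wrist vs top
for a,b in [((25,185),(224.5,197)),((68.5,150),(247.5,183)),((149,168),(279,190))]:
    print(tri(d,a,t,b))
k=cv2.inRange(hsv,(0,0,0),(180,255,45))[0:60,205:250]
print('knob',onz(d,(222,12),.093),onz(d,(228,15),.093),tri(d,(228,15),t,(322.5,137.5)))
cv2.imwrite('pics/knob.png',cv2.resize(im[0:110,200:460],None,fx=3,fy=3,interpolation=cv2.INTER_CUBIC))
E
```

```text
(300, 150) [ 20 101 218]
(300, 70) [ 25  16 211]
(300, 220) [ 28  22 210]
(70, 150) [ 13 158 150]
(245, 110) [105   8  64]
(400, 40) [ 25   7 212]
(555, 205) [ 11 156  49]
near 0.05 (np.float32(0.0009436169), np.float32(-0.9999996), np.float32(0.45608732), np.float32(-0.018973792))
fence 0.04 (np.float32(0.000746564), np.float32(-0.9999997), np.float32(0.6055824), np.float32(-0.08943738))
right -0.63 (np.float32(0.99993956), np.float32(-0.010994699), np.float32(0.49774438), np.float32(-0.18355295))
left -0.18 (np.float32(0.9999953), np.float32(-0.0030592089), np.float32(0.52881116), np.float32(0.09589065))
corners NL [0.45597872 0.09611347] NR [ 0.4562422  -0.18309662] FL [0.60544425 0.09565622]
(array([543. , 199.2]), array([ 0.4538, -0.3564]), [np.float64(0.0242), np.float64(0.0652)], np.float64(74.16))
(array([ 26. , 183.4]), array([0.4733, 0.3947]), [np.float64(0.0379), np.float64(0.142)], np.float64(2.89))
(array([147.8, 167.8]), array([0.4961, 0.2148]), [np.float64(0.0311), np.float64(0.1406)], np.float64(6.15))
(array([ 69.3, 150. ]), array([0.5207, 0.3209]), [np.float64(0.0341), np.float64(0.1414)], np.float64(0.76))
(array([0.47131435, 0.39940848, 0.00874751]), np.float64(0.004973234034329331))
(array([0.52013396, 0.32136866, 0.01134982]), np.float64(0.008041837484833518))
(array([0.49543573, 0.21502827, 0.00746265]), np.float64(0.00643910469209738))
knob [0.66308439 0.06547548 0.093     ] [0.66050777 0.0597964  0.093     ] (array([0.66126859, 0.06491907, 0.08085198]), np.float64(0.00751318353020297))
```

View pics/knob.png

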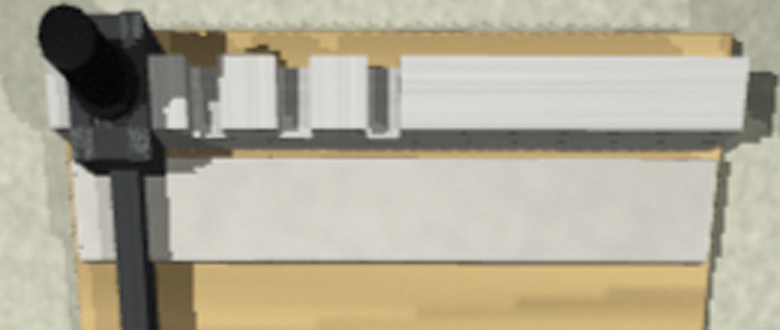

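The knob top is at (222.7,12.3), which gives (0.663,0.0655). That agrees with board origin ≈(0.5758,-0.0435), yaw ≈0, so I go for the knob.

Request:
step_arm(
  increments=[
    {"x":-2.02,"y":-3.59,"z":0,"wx":0,"wy":0,"wz":0,"gripper":6},
    {"x":-2.02,"y":-3.59,"z":0,"wx":0,"wy":0,"wz":0,"gripper":6},
    {"x":-2.02,"y":-3.59,"z":0,"wx":0,"wy":0,"wz":0,"gripper":6},
    {"x":-2.02,"y":-3.59,"z":0,"wx":0,"wy":0,"wz":0,"gripper":6},
    {"x":-2.02,"y":-3.59,"z":0,"wx":0,"wy":0,"wz":0,"gripper":6},
    {"x":0,"y":0,"z":3.5,"wx":0,"wy":0,"wz":0,"gripper":6},
    {"x":0,"y":0,"z":3.5,"wx":0,"wy":0,"wz":0,"gripper":6},
    {"x":0,"y":0,"z":3.5,"wx":0,"wy":0,"wz":0,"gripper":6},
    {"x":0,"y":0,"z":3.5,"wx":0,"wy":0,"wz":0,"gripper":6},
    {"x":0,"y":0,"z":2.9,"wx":0,"wy":0,"wz":0,"gripper":6},
    {"x":0,"y":0,"z":2.9,"wx":0,"wy":0,"wz":0,"gripper":6},
    {"x":0,"y":0,"z":0,"wx":0,"wy":0,"wz":0,"gripper":6},
    {"x":0,"y":0,"z":0,"wx":0,"wy":0,"wz":0,"gripper":0},
    {"x":0,"y":0,"z":0,"wx":0,"wy":0,"wz":0,"gripper":0},
    {"x":0,"y":0,"z":0,"wx":0,"wy":0,"wz":0,"gripper":0},
    {"x":0,"y":0,"z":0,"wx":0,"wy":0,"wz":0,"gripper":0},
    {"x":0,"y":0,"z":0,"wx":0,"wy":0,"wz":0,"gripper":0},
    {"x":0,"y":0,"z":0,"wx":0,"wy":0,"wz":0,"gripper":0},
  ],
  newtons=40,
)

```text
time_s: 4.05
position: [0.6638, 0.0661, 0.2388]
tool_rot: [[-0.0, -1.0, 0.003], [-1.0, 0.0, -0.0], [0.0, -0.003, -1.0]]
ft_force: [-1.5, -0.3, 7.1]
grip_width: 0.019
```

Request:
step_arm(
  increments=[
    {"x":0,"y":0,"z":-0.5,"wx":0,"wy":0,"wz":0,"gripper":0},
    {"x":0,"y":0,"z":-0.5,"wx":0,"wy":0,"wz":0,"gripper":0},
    {"x":0,"y":0,"z":-0.5,"wx":0,"wy":0,"wz":0,"gripper":0},
    {"x":0,"y":0,"z":-0.5,"wx":0,"wy":0,"wz":0,"gripper":0},
    {"x":0,"y":0,"z":-0.2,"wx":0,"wy":0,"wz":0,"gripper":0},
    {"x":0,"y":0,"z":0,"wx":0,"wy":0,"wz":0,"gripper":0},
    {"x":0,"y":0,"z":0,"wx":0,"wy":0,"wz":0,"gripper":0},
  ],
)

```text
time_s: 4.75
position: [0.6638, 0.066, 0.2591]
tool_rot: [[-0.0, -1.0, 0.002], [-1.0, 0.0, -0.0], [0.0, -0.002, -1.0]]
ft_force: [5.6, -1.3, -1.3]
grip_width: 0.0187
```

Run:
```python
from h import *
d=cap('scene');s=d['color']
x,y=proj(d,[.663,.066,.08])[0].astype(int);print(x,y)
a=cv2.resize(s[y-70:y+60,x-80:x+80],None,fx=2.5,fy=2.5,interpolation=cv2.INTER_CUBIC)
w=cap('wrist')['color'];b=cv2.resize(w[0:325,120:520],(400,325))
cv2.imwrite('pics/lift.png',np.hstack([a,b]))
o=env.observe();print(o['position'],o['ft_force'])
```

```text
353 226
[0.6637953  0.06602194 0.25899712] [ 6.54595855 -0.70688759 -1.91134418]
```

View pics/lift.png

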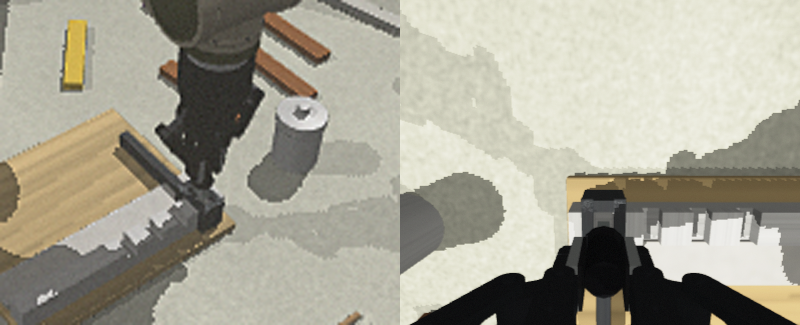

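The knob is held between the fingers and the arm is 20 mm up, so I slide it 70 mm right and lower it.

Request:
step_arm(
  increments=[
    {"x":1,"y":0,"z":0,"wx":0,"wy":0,"wz":0,"gripper":0},
    {"x":1,"y":0,"z":0,"wx":0,"wy":0,"wz":0,"gripper":0},
    {"x":1,"y":0,"z":0,"wx":0,"wy":0,"wz":0,"gripper":0},
    {"x":1,"y":0,"z":0,"wx":0,"wy":0,"wz":0,"gripper":0},
    {"x":1,"y":0,"z":0,"wx":0,"wy":0,"wz":0,"gripper":0},
    {"x":1,"y":0,"z":0,"wx":0,"wy":0,"wz":0,"gripper":0},
    {"x":1,"y":0,"z":0,"wx":0,"wy":0,"wz":0,"gripper":0},
    {"x":0,"y":0,"z":0,"wx":0,"wy":0,"wz":0,"gripper":0},
    {"x":0,"y":0,"z":0,"wx":0,"wy":0,"wz":0,"gripper":0},
  ],
)

```text
time_s: 5.75
position: [0.6638, -0.0042, 0.2589]
tool_rot: [[-0.001, -1.0, 0.001], [-1.0, 0.001, 0.0], [-0.0, -0.001, -1.0]]
ft_force: [4.7, -1.0, -0.9]
grip_width: 0.0185
```

Request:
step_arm(
  increments=[
    {"x":0,"y":0,"z":0.5,"wx":0,"wy":0,"wz":0,"gripper":0},
    {"x":0,"y":0,"z":0.5,"wx":0,"wy":0,"wz":0,"gripper":0},
    {"x":0,"y":0,"z":0.5,"wx":0,"wy":0,"wz":0,"gripper":0},
    {"x":0,"y":0,"z":0.4,"wx":0,"wy":0,"wz":0,"gripper":0},
    {"x":0,"y":0,"z":0,"wx":0,"wy":0,"wz":0,"gripper":0},
    {"x":0,"y":0,"z":0,"wx":0,"wy":0,"wz":0,"gripper":0},
  ],
)

```text
time_s: 6.35
position: [0.6638, -0.0038, 0.2395]
tool_rot: [[-0.0, -1.0, 0.001], [-1.0, 0.0, 0.0], [-0.0, -0.001, -1.0]]
ft_force: [6.1, -0.8, -0.8]
grip_width: 0.0188
```

Request:
step_arm(
  increments=[
    {"x":0,"y":0,"z":0,"wx":0,"wy":0,"wz":0,"gripper":5},
    {"x":0,"y":0,"z":0,"wx":0,"wy":0,"wz":0,"gripper":5},
    {"x":0,"y":0,"z":0,"wx":0,"wy":0,"wz":0,"gripper":5},
    {"x":0,"y":0,"z":-2,"wx":0,"wy":0,"wz":0,"gripper":5},
    {"x":0,"y":0,"z":-3.5,"wx":0,"wy":0,"wz":0,"gripper":5},
    {"x":0,"y":0,"z":-3.5,"wx":0,"wy":0,"wz":0,"gripper":5},
    {"x":0,"y":0,"z":-3.5,"wx":0,"wy":0,"wz":0,"gripper":5},
    {"x":0,"y":0,"z":-3.5,"wx":0,"wy":0,"wz":0,"gripper":5},
    {"x":0,"y":0,"z":-3.5,"wx":0,"wy":0,"wz":0,"gripper":5},
    {"x":-1,"y":4,"z":0,"wx":0,"wy":0,"wz":0,"gripper":5},
    {"x":-1,"y":4,"z":0,"wx":0,"wy":0,"wz":0,"gripper":5},
    {"x":-1,"y":4,"z":0,"wx":0,"wy":0,"wz":0,"gripper":5},
    {"x":-1,"y":4,"z":0,"wx":0,"wy":0,"wz":0,"gripper":5},
    {"x":0,"y":0,"z":0,"wx":0,"wy":0,"wz":0,"gripper":5},
    {"x":0,"y":0,"z":0,"wx":0,"wy":0,"wz":0,"gripper":5},
  ],
)

```text
time_s: 7.85
position: [0.5029, 0.0364, 0.4352]
tool_rot: [[0.0, -1.0, 0.001], [-1.0, -0.0, -0.0], [0.0, -0.001, -1.0]]
ft_force: [0.2, -0.5, 0.1]
grip_width: 0.0501
```

Run:
```python
from m import *
import pickle
d=cap('wrist','w3.png');pickle.dump(d,open('w3.pkl','wb'))
print(env.observe()['position'])
for r in boxes(d,(4,110,40),(14,255,255),.012): print(r)
im=d['color'];cv2.imwrite('pics/w3c.png',cv2.resize(im[0:250,0:500],None,fx=1.6,fy=1.6,interpolation=cv2.INTER_CUBIC))
print(proj(d,[[.6633,-.0035,.093],[.6633-.0875+.017,-.0435-.036,.024],[.6058,.034-.0435,.018]]))
```

```text
[0.50373975 0.03607106 0.43499874]
(array([604.5, 216.5]), array([ 0.4457, -0.3838]), [np.float64(0.0246), np.float64(0.1209)], np.float64(73.74))
(array([ 77.6, 197. ]), array([0.4731, 0.3962]), [np.float64(0.0341), np.float64(0.1422)], np.float64(1.38))
(array([199.5, 181.5]), array([0.496 , 0.2146]), [np.float64(0.029), np.float64(0.1401)], np.float64(7.18))
(array([122. , 164.1]), array([0.5208, 0.3222]), [np.float64(0.0319), np.float64(0.1415)], np.float64(0.26))
[[362.77443874  34.23219812]
 [411.43199313 112.49726989]
 [357.87701712 102.48123388]]
```

View pics/w3c.png

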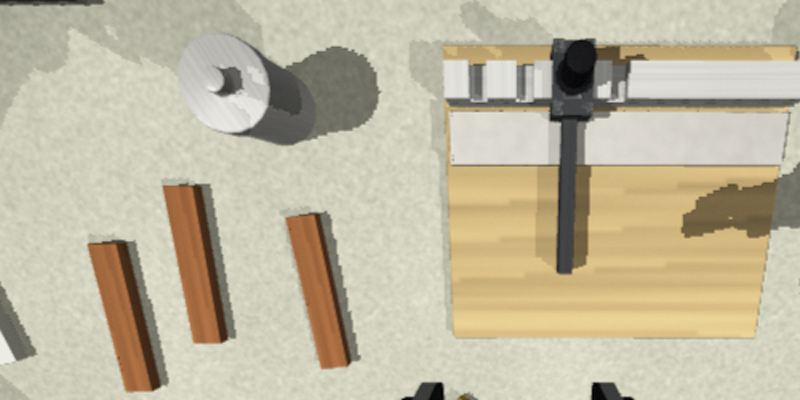

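The knob is at (362.5,35.6), as predicted, with two notches to its left and one to its right. So the stop sits in the third notch, down. The nearest slat is A, centre (0.496,0.216), yaw ≈6.6°, and I pick it first.

Request:
step_arm(
  increments=[
    {"x":-3.6,"y":0.15,"z":0,"wx":0,"wy":0,"wz":0,"gripper":5},
    {"x":-3.6,"y":0.15,"z":0,"wx":0,"wy":0,"wz":0,"gripper":5},
    {"x":-3.6,"y":0.15,"z":0,"wx":0,"wy":0,"wz":0,"gripper":5},
    {"x":-3.6,"y":0.15,"z":0,"wx":0,"wy":0,"wz":0,"gripper":5},
    {"x":-3.6,"y":0.15,"z":0,"wx":0,"wy":0,"wz":0,"gripper":5},
    {"x":0,"y":0,"z":0,"wx":0,"wy":0,"wz":-0.115,"gripper":5},
    {"x":0,"y":0,"z":4,"wx":0,"wy":0,"wz":0,"gripper":5},
    {"x":0,"y":0,"z":4,"wx":0,"wy":0,"wz":0,"gripper":5},
    {"x":0,"y":0,"z":4,"wx":0,"wy":0,"wz":0,"gripper":5},
    {"x":0,"y":0,"z":4,"wx":0,"wy":0,"wz":0,"gripper":5},
    {"x":0,"y":0,"z":4,"wx":0,"wy":0,"wz":0,"gripper":5},
    {"x":0,"y":0,"z":3,"wx":0,"wy":0,"wz":0,"gripper":5},
    {"x":0,"y":0,"z":1.5,"wx":0,"wy":0,"wz":0,"gripper":5},
    {"x":0,"y":0,"z":1.3,"wx":0,"wy":0,"wz":0,"gripper":5},
    {"x":0,"y":0,"z":0,"wx":0,"wy":0,"wz":0,"gripper":0},
    {"x":0,"y":0,"z":0,"wx":0,"wy":0,"wz":0,"gripper":0},
    {"x":0,"y":0,"z":0,"wx":0,"wy":0,"wz":0,"gripper":0},
    {"x":0,"y":0,"z":0,"wx":0,"wy":0,"wz":0,"gripper":0},
    {"x":0,"y":0,"z":0,"wx":0,"wy":0,"wz":0,"gripper":0},
  ],
  newtons=50,
)

```text
time_s: 9.8
position: [0.4962, 0.2162, 0.1772]
tool_rot: [[0.115, -0.993, 0.001], [-0.993, -0.115, 0.0], [-0.0, -0.001, -1.0]]
ft_force: [-0.6, -0.2, -0.6]
grip_width: 0.0245
```

Request:
step_arm(
  increments=[
    {"x":0,"y":0,"z":-3,"wx":0,"wy":0,"wz":0,"gripper":0},
    {"x":0,"y":0,"z":-4,"wx":0,"wy":0,"wz":0,"gripper":0},
    {"x":0,"y":0,"z":-4,"wx":0,"wy":0,"wz":0,"gripper":0},
    {"x":0,"y":0,"z":0,"wx":0,"wy":0,"wz":-0.1456,"gripper":0},
    {"x":0,"y":0,"z":0,"wx":0,"wy":0,"wz":-0.1456,"gripper":0},
    {"x":0,"y":0,"z":0,"wx":0,"wy":0,"wz":-0.1456,"gripper":0},
    {"x":0,"y":0,"z":0,"wx":0,"wy":0,"wz":-0.1456,"gripper":0},
    {"x":0,"y":0,"z":0,"wx":0,"wy":0,"wz":-0.1456,"gripper":0},
    {"x":0,"y":0,"z":0,"wx":0,"wy":0,"wz":-0.1456,"gripper":0},
    {"x":0,"y":0,"z":0,"wx":0,"wy":0,"wz":-0.1456,"gripper":0},
    {"x":0,"y":0,"z":0,"wx":0,"wy":0,"wz":-0.1456,"gripper":0},
    {"x":0,"y":0,"z":0,"wx":0,"wy":0,"wz":-0.1456,"gripper":0},
    {"x":0,"y":0,"z":0,"wx":0,"wy":0,"wz":-0.1456,"gripper":0},
    {"x":0,"y":0,"z":0,"wx":0,"wy":0,"wz":0,"gripper":0},
    {"x":0,"y":0,"z":0,"wx":0,"wy":0,"wz":0,"gripper":0},
  ],
)

```text
time_s: 11.3
position: [0.496, 0.2161, 0.2869]
tool_rot: [[1.0, -0.004, 0.0], [-0.004, -1.0, 0.0], [0.0, -0.0, -1.0]]
ft_force: [-0.5, -0.5, 0.3]
grip_width: 0.0244
```

Request:
step_arm(
  increments=[
    {"x":0.8,"y":3.89,"z":0,"wx":0,"wy":0,"wz":0,"gripper":0},
    {"x":0.8,"y":3.89,"z":0,"wx":0,"wy":0,"wz":0,"gripper":0},
    {"x":0.8,"y":3.89,"z":0,"wx":0,"wy":0,"wz":0,"gripper":0},
    {"x":0.8,"y":3.89,"z":0,"wx":0,"wy":0,"wz":0,"gripper":0},
    {"x":0.8,"y":3.89,"z":0,"wx":0,"wy":0,"wz":0,"gripper":0},
    {"x":0.8,"y":3.89,"z":0,"wx":0,"wy":0,"wz":0,"gripper":0},
    {"x":0.8,"y":3.89,"z":0,"wx":0,"wy":0,"wz":0,"gripper":0},
    {"x":0.8,"y":3.89,"z":0,"wx":0,"wy":0,"wz":0,"gripper":0},
    {"x":0,"y":0,"z":0,"wx":0,"wy":0,"wz":0,"gripper":0},
    {"x":0,"y":0,"z":3,"wx":0,"wy":0,"wz":0,"gripper":0},
    {"x":0,"y":0,"z":3,"wx":0,"wy":0,"wz":0,"gripper":0},
    {"x":0,"y":0,"z":2,"wx":0,"wy":0,"wz":0,"gripper":0},
    {"x":0,"y":0,"z":1,"wx":0,"wy":0,"wz":0,"gripper":0},
    {"x":0,"y":0,"z":0.6,"wx":0,"wy":0,"wz":0,"gripper":0},
    {"x":0,"y":0,"z":0,"wx":0,"wy":0,"wz":0,"gripper":0},
    {"x":0,"y":0,"z":0,"wx":0,"wy":0,"wz":0,"gripper":0},
  ],
)

```text
time_s: 12.9
position: [0.5603, -0.095, 0.1916]
tool_rot: [[1.0, -0.0, 0.001], [-0.0, -1.0, -0.001], [0.001, 0.001, -1.0]]
ft_force: [-0.7, 0.6, -0.6]
grip_width: 0.0246
```

Run:
```python
from h import *
o=env.observe();print(o['position'],o['ft_force'])
a=cap('scene')['color'];t=cap('top')['color']
cv2.imwrite('pics/p1.png',np.hstack([cv2.resize(a[150:310,220:420],(500,400)),cv2.resize(t[110:220,290:430],(300,236))[:236] if 0 else np.pad(cv2.resize(t[110:220,290:430],(300,236)),((0,164),(0,0),(0,0)))]))
```

```text
[ 0.56028187 -0.09498653  0.19159571] [-0.72905463  0.61693649 -0.61234755]
```

View pics/p1.png

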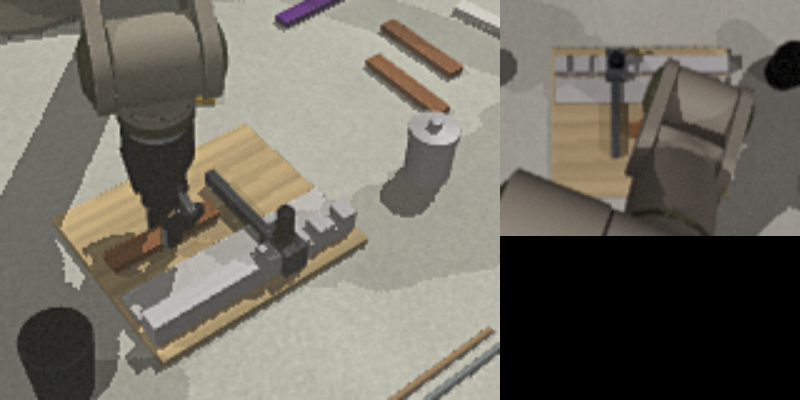

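The slat is held level just above the board, right of the stop. Now I lower it and slide left to contact.

Request:
step_arm(
  increments=[
    {"x":0,"y":0,"z":0.15,"wx":0,"wy":0,"wz":0,"gripper":0},
    {"x":0,"y":-0.5,"z":0,"wx":0,"wy":0,"wz":0,"gripper":0},
    {"x":0,"y":-0.4,"z":0,"wx":0,"wy":0,"wz":0,"gripper":0},
    {"x":0,"y":-0.2,"z":0,"wx":0,"wy":0,"wz":0,"gripper":0},
    {"x":0,"y":-0.1,"z":0,"wx":0,"wy":0,"wz":0,"gripper":0},
    {"x":0,"y":-0.1,"z":0,"wx":0,"wy":0,"wz":0,"gripper":0},
    {"x":0,"y":0,"z":0,"wx":0,"wy":0,"wz":0,"gripper":0},
    {"x":0,"y":0,"z":0,"wx":0,"wy":0,"wz":0,"gripper":0},
  ],
)

```text
time_s: 13.8
position: [0.5601, -0.0821, 0.1892]
tool_rot: [[1.0, -0.0, 0.0], [-0.0, -1.0, -0.0], [0.0, 0.0, -1.0]]
ft_force: [-0.2, -0.3, -0.7]
grip_width: 0.0243
```

Request:
step_arm(
  increments=[
    {"x":0,"y":-0.1,"z":0,"wx":0,"wy":0,"wz":0,"gripper":0},
    {"x":0,"y":-0.1,"z":0,"wx":0,"wy":0,"wz":0,"gripper":0},
    {"x":0,"y":0,"z":0,"wx":0,"wy":0,"wz":0,"gripper":0},
    {"x":0,"y":0,"z":0,"wx":0,"wy":0,"wz":0,"gripper":0},
  ],
)

```text
time_s: 14.2
position: [0.56, -0.08, 0.1892]
tool_rot: [[1.0, 0.0, -0.0], [0.0, -1.0, 0.0], [-0.0, -0.0, -1.0]]
ft_force: [-0.5, 0.4, 0.6]
grip_width: 0.0243
```

Request:
step_arm(
  increments=[
    {"x":0,"y":-0.1,"z":0,"wx":0,"wy":0,"wz":0,"gripper":0},
    {"x":0,"y":-0.1,"z":0,"wx":0,"wy":0,"wz":0,"gripper":0},
    {"x":0,"y":0,"z":0,"wx":0,"wy":0,"wz":0,"gripper":0},
    {"x":0,"y":0,"z":0,"wx":0,"wy":0,"wz":0,"gripper":0},
  ],
)

```text
time_s: 14.6
position: [0.56, -0.078, 0.1892]
tool_rot: [[1.0, 0.0, -0.0], [0.0, -1.0, 0.0], [-0.0, -0.0, -1.0]]
ft_force: [0.2, 0.1, -0.3]
grip_width: 0.0243
```

Request:
step_arm(
  increments=[
    {"x":0,"y":-0.1,"z":0,"wx":0,"wy":0,"wz":0,"gripper":0},
    {"x":0,"y":-0.1,"z":0,"wx":0,"wy":0,"wz":0,"gripper":0},
    {"x":0,"y":0,"z":0,"wx":0,"wy":0,"wz":0,"gripper":0},
    {"x":0,"y":0,"z":0,"wx":0,"wy":0,"wz":0,"gripper":0},
  ],
)

```text
time_s: 15.0
position: [0.56, -0.076, 0.1892]
tool_rot: [[1.0, 0.0, 0.0], [0.0, -1.0, 0.0], [0.0, -0.0, -1.0]]
ft_force: [0.6, -0.4, -0.7]
grip_width: 0.0241
```

Request:
step_arm(
  increments=[
    {"x":0,"y":-0.1,"z":0,"wx":0,"wy":0,"wz":0,"gripper":0},
    {"x":0,"y":-0.1,"z":0,"wx":0,"wy":0,"wz":0,"gripper":0},
    {"x":0,"y":0,"z":0,"wx":0,"wy":0,"wz":0,"gripper":0},
    {"x":0,"y":0,"z":0,"wx":0,"wy":0,"wz":0,"gripper":0},
  ],
)

```text
time_s: 15.4
position: [0.5601, -0.0751, 0.1894]
tool_rot: [[1.0, 0.0, 0.0], [0.0, -1.0, -0.002], [0.0, 0.002, -1.0]]
ft_force: [-1.1, -8.1, 0.4]
grip_width: 0.0245
```

Run:
```python
from h import *
o=env.observe();print(o['position'],o['ft_force'])
w=cap('wrist')['color']
cv2.imwrite('pics/p2.png',w)
```

```text
[ 0.56010036 -0.07505544  0.18939156] [-1.07153052 -8.11064229  0.41495463]
```

View pics/p2.png

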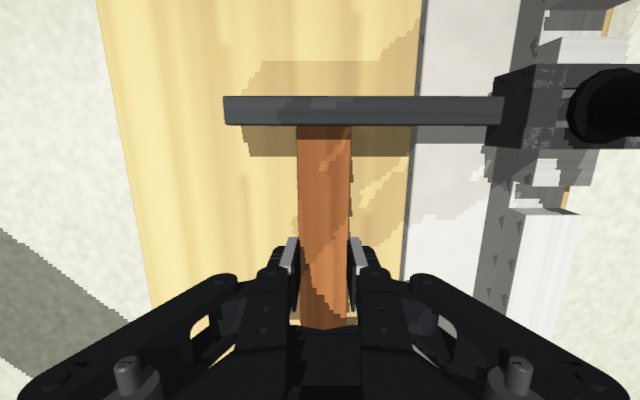

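Contact with the stop shows as 8 N, and the picture has the slat end square against the bar. I release, turn the jaws along y and get ready to push toward the fence.

Request:
step_arm(
  increments=[
    {"x":0,"y":0,"z":0,"wx":0,"wy":0,"wz":0,"gripper":4},
    {"x":0,"y":0,"z":0,"wx":0,"wy":0,"wz":0,"gripper":4},
    {"x":0,"y":0,"z":-2,"wx":0,"wy":0,"wz":0,"gripper":4},
    {"x":0,"y":0,"z":-4,"wx":0,"wy":0,"wz":0,"gripper":4},
    {"x":-2.5,"y":0.5,"z":0,"wx":0,"wy":0,"wz":0,"gripper":6},
    {"x":-2.5,"y":0.5,"z":0,"wx":0,"wy":0,"wz":0,"gripper":6},
    {"x":0,"y":0,"z":0,"wx":0,"wy":0,"wz":0.1428,"gripper":6},
    {"x":0,"y":0,"z":0,"wx":0,"wy":0,"wz":0.1428,"gripper":6},
    {"x":0,"y":0,"z":0,"wx":0,"wy":0,"wz":0.1428,"gripper":6},
    {"x":0,"y":0,"z":0,"wx":0,"wy":0,"wz":0.1428,"gripper":6},
    {"x":0,"y":0,"z":0,"wx":0,"wy":0,"wz":0.1428,"gripper":6},
    {"x":0,"y":0,"z":0,"wx":0,"wy":0,"wz":0.1428,"gripper":6},
    {"x":0,"y":0,"z":0,"wx":0,"wy":0,"wz":0.1428,"gripper":6},
    {"x":0,"y":0,"z":0,"wx":0,"wy":0,"wz":0.1428,"gripper":6},
    {"x":0,"y":0,"z":0,"wx":0,"wy":0,"wz":0.1428,"gripper":6},
    {"x":0,"y":0,"z":0,"wx":0,"wy":0,"wz":0.1428,"gripper":6},
    {"x":0,"y":0,"z":0,"wx":0,"wy":0,"wz":0.1428,"gripper":6},
    {"x":0,"y":0,"z":3.5,"wx":0,"wy":0,"wz":0,"gripper":6},
    {"x":0,"y":0,"z":3,"wx":0,"wy":0,"wz":0,"gripper":6},
    {"x":0,"y":0,"z":0,"wx":0,"wy":0,"wz":0,"gripper":6},
  ],
)

```text
time_s: 17.45
position: [0.51, -0.0839, 0.1822]
tool_rot: [[0.0, -1.0, -0.002], [-1.0, -0.0, 0.001], [-0.001, 0.002, -1.0]]
ft_force: [0.5, -1.4, 0.8]
grip_width: 0.0601
```

Request:
step_arm(
  increments=[
    {"x":0,"y":-0.8,"z":0,"wx":0,"wy":0,"wz":0,"gripper":6},
    {"x":0,"y":-0.8,"z":0,"wx":0,"wy":0,"wz":0,"gripper":6},
    {"x":0,"y":-0.8,"z":0,"wx":0,"wy":0,"wz":0,"gripper":6},
    {"x":0,"y":-0.8,"z":0,"wx":0,"wy":0,"wz":0,"gripper":6},
    {"x":0,"y":-0.8,"z":0,"wx":0,"wy":0,"wz":0,"gripper":6},
    {"x":0,"y":-0.8,"z":0,"wx":0,"wy":0,"wz":0,"gripper":6},
    {"x":0,"y":-0.3,"z":0,"wx":0,"wy":0,"wz":0,"gripper":6},
    {"x":0,"y":-0.3,"z":0,"wx":0,"wy":0,"wz":0,"gripper":6},
    {"x":0,"y":0,"z":0,"wx":0,"wy":0,"wz":0,"gripper":6},
    {"x":0,"y":0,"z":0,"wx":0,"wy":0,"wz":0,"gripper":6},
  ],
)

```text
time_s: 18.45
position: [0.5639, -0.084, 0.1842]
tool_rot: [[0.0, -1.0, -0.0], [-1.0, -0.0, 0.0], [-0.0, 0.0, -1.0]]
ft_force: [0.4, 0.1, -0.1]
grip_width: 0.0601
```

Request:
step_arm(
  increments=[
    {"x":0,"y":-0.15,"z":0,"wx":0,"wy":0,"wz":0,"gripper":6},
    {"x":0,"y":-0.15,"z":0,"wx":0,"wy":0,"wz":0,"gripper":6},
    {"x":0,"y":0,"z":0,"wx":0,"wy":0,"wz":0,"gripper":6},
    {"x":0,"y":0,"z":0,"wx":0,"wy":0,"wz":0,"gripper":6},
  ],
)

```text
time_s: 18.85
position: [0.567, -0.0841, 0.1842]
tool_rot: [[-0.0, -1.0, -0.0], [-1.0, 0.0, -0.0], [0.0, 0.0, -1.0]]
ft_force: [-0.7, -0.3, -0.1]
grip_width: 0.0602
```

Request:
step_arm(
  increments=[
    {"x":0,"y":-0.1,"z":0,"wx":0,"wy":0,"wz":0,"gripper":6},
    {"x":0,"y":-0.1,"z":0,"wx":0,"wy":0,"wz":0,"gripper":6},
    {"x":0,"y":-0.1,"z":0,"wx":0,"wy":0,"wz":0,"gripper":6},
    {"x":0,"y":0,"z":0,"wx":0,"wy":0,"wz":0,"gripper":6},
    {"x":0,"y":0,"z":0,"wx":0,"wy":0,"wz":0,"gripper":6},
  ],
)

```text
time_s: 19.35
position: [0.5687, -0.0841, 0.1841]
tool_rot: [[0.0, -1.0, -0.006], [-1.0, -0.0, 0.001], [-0.001, 0.006, -1.0]]
ft_force: [-11.1, -1.7, 6.9]
grip_width: 0.0602
```

Run:
```python
from h import *
o=env.observe();print(o['position'],o['ft_force'])
w=cap('wrist')['color'];s=cap('scene')['color']
cv2.imwrite('pics/p3.png',np.hstack([cv2.resize(w,(480,300)),cv2.resize(s[190:290,240:340],(300,300))]))
```

```text
[ 0.56865092 -0.08405882  0.18410727] [-11.07874228  -1.67661908   6.85862195]
```

View pics/p3.png

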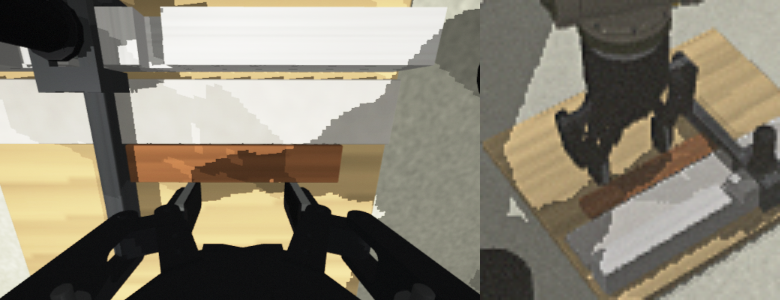

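The slat is flush to the fence, shown by 11 N at exactly the predicted x, with its end on the stop. Now I go over the remaining slats and re-measure them.

Request:
step_arm(
  increments=[
    {"x":0,"y":1,"z":0,"wx":0,"wy":0,"wz":0,"gripper":6},
    {"x":0,"y":0,"z":-4,"wx":0,"wy":0,"wz":0,"gripper":6},
    {"x":0,"y":0,"z":-4,"wx":0,"wy":0,"wz":0,"gripper":6},
    {"x":0,"y":0,"z":-4,"wx":0,"wy":0,"wz":0,"gripper":6},
    {"x":0,"y":0,"z":-4,"wx":0,"wy":0,"wz":0,"gripper":6},
    {"x":0,"y":0,"z":-4,"wx":0,"wy":0,"wz":0,"gripper":5},
    {"x":-4.1,"y":1.1,"z":0,"wx":0,"wy":0,"wz":0,"gripper":5},
    {"x":-4.1,"y":1.1,"z":0,"wx":0,"wy":0,"wz":0,"gripper":5},
    {"x":-4.1,"y":1.1,"z":0,"wx":0,"wy":0,"wz":0,"gripper":5},
    {"x":-4.1,"y":1.1,"z":0,"wx":0,"wy":0,"wz":0,"gripper":5},
    {"x":-4.1,"y":1.1,"z":0,"wx":0,"wy":0,"wz":0,"gripper":5},
    {"x":-4.1,"y":1.1,"z":0,"wx":0,"wy":0,"wz":0,"gripper":5},
    {"x":-4.1,"y":1.1,"z":0,"wx":0,"wy":0,"wz":0,"gripper":5},
    {"x":-4.1,"y":1.1,"z":0,"wx":0,"wy":0,"wz":0,"gripper":5},
    {"x":-4.1,"y":1.1,"z":0,"wx":0,"wy":0,"wz":0,"gripper":5},
    {"x":-4.1,"y":1.1,"z":0,"wx":0,"wy":0,"wz":0,"gripper":5},
    {"x":0,"y":0,"z":0,"wx":0,"wy":0,"wz":0,"gripper":5},
    {"x":0,"y":0,"z":0,"wx":0,"wy":0,"wz":0,"gripper":5},
  ],
)

```text
time_s: 21.25
position: [0.4495, 0.3265, 0.384]
tool_rot: [[0.002, -1.0, 0.0], [-1.0, -0.002, -0.0], [0.0, -0.0, -1.0]]
ft_force: [-0.1, 0.6, -0.8]
grip_width: 0.0499
```

Run:
```python
from m import *
d=cap('wrist','w4.png');o=env.observe();print(o['position'],o['q'])
for r in boxes(d,(4,110,40),(14,255,255),.012): print(r)
```

```text
[0.44998732 0.3256661  0.38409791] [ 2.36835574e+01  2.32441914e+01  7.55473921e+01 -1.05661336e-02
  8.12077881e+01  1.13666336e+02]
(array([264. , 164.9]), array([0.4715, 0.3997]), [np.float64(0.0265), np.float64(0.1396)], np.float64(0.88))
(array([325. , 123.5]), array([0.5207, 0.3245]), [np.float64(0.0248), np.float64(0.1385)], np.float64(-0.42))
```

Request:
step_arm(
  increments=[
    {"x":0.08,"y":-3.55,"z":0,"wx":0,"wy":0,"wz":0,"gripper":5},
    {"x":0.08,"y":-3.55,"z":0,"wx":0,"wy":0,"wz":0,"gripper":5},
    {"x":0,"y":0,"z":4,"wx":0,"wy":0,"wz":0,"gripper":5},
    {"x":0,"y":0,"z":4,"wx":0,"wy":0,"wz":0,"gripper":5},
    {"x":0,"y":0,"z":4,"wx":0,"wy":0,"wz":0,"gripper":5},
    {"x":0,"y":0,"z":4,"wx":0,"wy":0,"wz":0,"gripper":5},
    {"x":0,"y":0,"z":3,"wx":0,"wy":0,"wz":0,"gripper":5},
    {"x":0,"y":0,"z":1.7,"wx":0,"wy":0,"wz":0,"gripper":5},
    {"x":0,"y":0,"z":0,"wx":0,"wy":0,"wz":0,"gripper":0},
    {"x":0,"y":0,"z":0,"wx":0,"wy":0,"wz":0,"gripper":0},
    {"x":0,"y":0,"z":0,"wx":0,"wy":0,"wz":0,"gripper":0},
    {"x":0,"y":0,"z":0,"wx":0,"wy":0,"wz":0,"gripper":0},
    {"x":0,"y":0,"z":0,"wx":0,"wy":0,"wz":0,"gripper":0},
    {"x":0,"y":0,"z":-3,"wx":0,"wy":0,"wz":0,"gripper":0},
    {"x":0,"y":0,"z":-4,"wx":0,"wy":0,"wz":0,"gripper":0},
    {"x":0,"y":0,"z":-4,"wx":0,"wy":0,"wz":0,"gripper":0},
    {"x":0,"y":0,"z":0,"wx":0,"wy":0,"wz":0,"gripper":0},
  ],
)

```text
time_s: 23.0
position: [0.5215, 0.3247, 0.2933]
tool_rot: [[0.0, -1.0, 0.01], [-1.0, -0.0, 0.004], [-0.004, -0.01, -1.0]]
ft_force: [0.8, 0.5, 0.2]
grip_width: 0.0243
```

Request:
step_arm(
  increments=[
    {"x":0,"y":0,"z":0,"wx":0,"wy":0,"wz":-0.1428,"gripper":0},
    {"x":0,"y":0,"z":0,"wx":0,"wy":0,"wz":-0.1428,"gripper":0},
    {"x":0,"y":0,"z":0,"wx":0,"wy":0,"wz":-0.1428,"gripper":0},
    {"x":0,"y":0,"z":0,"wx":0,"wy":0,"wz":-0.1428,"gripper":0},
    {"x":0,"y":0,"z":0,"wx":0,"wy":0,"wz":-0.1428,"gripper":0},
    {"x":0,"y":0,"z":0,"wx":0,"wy":0,"wz":-0.1428,"gripper":0},
    {"x":0,"y":0,"z":0,"wx":0,"wy":0,"wz":-0.1428,"gripper":0},
    {"x":0,"y":0,"z":0,"wx":0,"wy":0,"wz":-0.1428,"gripper":0},
    {"x":0,"y":0,"z":0,"wx":0,"wy":0,"wz":-0.1428,"gripper":0},
    {"x":0,"y":0,"z":0,"wx":0,"wy":0,"wz":-0.1428,"gripper":0},
    {"x":0,"y":0,"z":0,"wx":0,"wy":0,"wz":-0.1428,"gripper":0},
    {"x":0,"y":0,"z":0,"wx":0,"wy":0,"wz":0,"gripper":0},
    {"x":0,"y":0,"z":0,"wx":0,"wy":0,"wz":0,"gripper":0},
  ],
)

```text
time_s: 24.3
position: [0.521, 0.3243, 0.2871]
tool_rot: [[1.0, -0.004, -0.0], [-0.004, -1.0, -0.0], [-0.0, 0.0, -1.0]]
ft_force: [0.0, -0.1, -0.9]
grip_width: 0.024
```

Request:
step_arm(
  increments=[
    {"x":0.14,"y":4.19,"z":0,"wx":0,"wy":0,"wz":0,"gripper":0},
    {"x":0.14,"y":4.19,"z":0,"wx":0,"wy":0,"wz":0,"gripper":0},
    {"x":0.14,"y":4.19,"z":0,"wx":0,"wy":0,"wz":0,"gripper":0},
    {"x":0.14,"y":4.19,"z":0,"wx":0,"wy":0,"wz":0,"gripper":0},
    {"x":0.14,"y":4.19,"z":0,"wx":0,"wy":0,"wz":0,"gripper":0},
    {"x":0.14,"y":4.19,"z":0,"wx":0,"wy":0,"wz":0,"gripper":0},
    {"x":0.14,"y":4.19,"z":0,"wx":0,"wy":0,"wz":0,"gripper":0},
    {"x":0.14,"y":4.19,"z":0,"wx":0,"wy":0,"wz":0,"gripper":0},
    {"x":0.14,"y":4.19,"z":0,"wx":0,"wy":0,"wz":0,"gripper":0},
    {"x":0.14,"y":4.19,"z":0,"wx":0,"wy":0,"wz":0,"gripper":0},
    {"x":0,"y":0,"z":0,"wx":0,"wy":0,"wz":0,"gripper":0},
    {"x":0,"y":0,"z":3,"wx":0,"wy":0,"wz":0,"gripper":0},
    {"x":0,"y":0,"z":3,"wx":0,"wy":0,"wz":0,"gripper":0},
    {"x":0,"y":0,"z":2,"wx":0,"wy":0,"wz":0,"gripper":0},
    {"x":0,"y":0,"z":1,"wx":0,"wy":0,"wz":0,"gripper":0},
    {"x":0,"y":0,"z":0.7,"wx":0,"wy":0,"wz":0,"gripper":0},
    {"x":0,"y":-0.6,"z":0,"wx":0,"wy":0,"wz":0,"gripper":0},
    {"x":0,"y":-0.6,"z":0,"wx":0,"wy":0,"wz":0,"gripper":0},
    {"x":0,"y":0,"z":0,"wx":0,"wy":0,"wz":0,"gripper":0},
    {"x":0,"y":0,"z":0,"wx":0,"wy":0,"wz":0,"gripper":0},
  ],
)

```text
time_s: 26.3
position: [0.5351, -0.0824, 0.1907]
tool_rot: [[1.0, 0.0, 0.001], [0.0, -1.0, -0.0], [0.001, 0.0, -1.0]]
ft_force: [0.3, -1.1, -0.7]
grip_width: 0.0244
```

Request:
step_arm(
  increments=[
    {"x":0,"y":-0.2,"z":0.1,"wx":0,"wy":0,"wz":0,"gripper":0},
    {"x":0,"y":-0.2,"z":0,"wx":0,"wy":0,"wz":0,"gripper":0},
    {"x":0,"y":-0.1,"z":0,"wx":0,"wy":0,"wz":0,"gripper":0},
    {"x":0,"y":-0.1,"z":0,"wx":0,"wy":0,"wz":0,"gripper":0},
    {"x":0,"y":0,"z":0,"wx":0,"wy":0,"wz":0,"gripper":0},
    {"x":0,"y":0,"z":0,"wx":0,"wy":0,"wz":0,"gripper":0},
  ],
)

```text
time_s: 26.9
position: [0.5352, -0.0768, 0.1896]
tool_rot: [[1.0, -0.0, 0.001], [-0.0, -1.0, -0.0], [0.001, 0.0, -1.0]]
ft_force: [0.1, -2.2, 6.5]
grip_width: 0.0244
```

Request:
step_arm(
  increments=[
    {"x":0,"y":-0.1,"z":0,"wx":0,"wy":0,"wz":0,"gripper":0},
    {"x":0,"y":-0.1,"z":0,"wx":0,"wy":0,"wz":0,"gripper":0},
    {"x":0,"y":0,"z":0,"wx":0,"wy":0,"wz":0,"gripper":0},
    {"x":0,"y":0,"z":0,"wx":0,"wy":0,"wz":0,"gripper":0},
  ],
)

```text
time_s: 27.3
position: [0.5352, -0.0749, 0.1896]
tool_rot: [[1.0, -0.0, 0.001], [-0.0, -1.0, -0.001], [0.001, 0.001, -1.0]]
ft_force: [-0.5, -3.4, 6.3]
grip_width: 0.0241
```

Request:
step_arm(
  increments=[
    {"x":0,"y":-0.1,"z":0,"wx":0,"wy":0,"wz":0,"gripper":0},
    {"x":0,"y":0,"z":0,"wx":0,"wy":0,"wz":0,"gripper":0},
    {"x":0,"y":0,"z":0,"wx":0,"wy":0,"wz":0,"gripper":0},
  ],
)

```text
time_s: 27.6
position: [0.5353, -0.0746, 0.1896]
tool_rot: [[1.0, 0.0, 0.001], [0.0, -1.0, -0.002], [0.001, 0.002, -1.0]]
ft_force: [-0.5, -8.3, 4.0]
grip_width: 0.0246
```

Request:
step_arm(
  increments=[
    {"x":0,"y":0,"z":0,"wx":0,"wy":0,"wz":0,"gripper":4},
    {"x":0,"y":0,"z":0,"wx":0,"wy":0,"wz":0,"gripper":4},
    {"x":0,"y":0,"z":-2,"wx":0,"wy":0,"wz":0,"gripper":4},
    {"x":0,"y":0,"z":-4,"wx":0,"wy":0,"wz":0,"gripper":4},
    {"x":-2.2,"y":0.5,"z":0,"wx":0,"wy":0,"wz":0,"gripper":6},
    {"x":-2.2,"y":0.5,"z":0,"wx":0,"wy":0,"wz":0,"gripper":6},
    {"x":0,"y":0,"z":0,"wx":0,"wy":0,"wz":0.1428,"gripper":6},
    {"x":0,"y":0,"z":0,"wx":0,"wy":0,"wz":0.1428,"gripper":6},
    {"x":0,"y":0,"z":0,"wx":0,"wy":0,"wz":0.1428,"gripper":6},
    {"x":0,"y":0,"z":0,"wx":0,"wy":0,"wz":0.1428,"gripper":6},
    {"x":0,"y":0,"z":0,"wx":0,"wy":0,"wz":0.1428,"gripper":6},
    {"x":0,"y":0,"z":0,"wx":0,"wy":0,"wz":0.1428,"gripper":6},
    {"x":0,"y":0,"z":0,"wx":0,"wy":0,"wz":0.1428,"gripper":6},
    {"x":0,"y":0,"z":0,"wx":0,"wy":0,"wz":0.1428,"gripper":6},
    {"x":0,"y":0,"z":0,"wx":0,"wy":0,"wz":0.1428,"gripper":6},
    {"x":0,"y":0,"z":0,"wx":0,"wy":0,"wz":0.1428,"gripper":6},
    {"x":0,"y":0,"z":0,"wx":0,"wy":0,"wz":0.1428,"gripper":6},
    {"x":0,"y":0,"z":3.5,"wx":0,"wy":0,"wz":0,"gripper":6},
    {"x":0,"y":0,"z":2.9,"wx":0,"wy":0,"wz":0,"gripper":6},
    {"x":0,"y":0,"z":0,"wx":0,"wy":0,"wz":0,"gripper":6},
  ],
)

```text
time_s: 29.6
position: [0.4905, -0.0832, 0.1827]
tool_rot: [[0.0, -1.0, -0.005], [-1.0, -0.0, 0.003], [-0.003, 0.005, -1.0]]
ft_force: [0.6, 0.4, 0.3]
grip_width: 0.0604
```

Request:
step_arm(
  increments=[
    {"x":0,"y":-0.8,"z":0,"wx":0,"wy":0,"wz":0,"gripper":6},
    {"x":0,"y":-0.8,"z":0,"wx":0,"wy":0,"wz":0,"gripper":6},
    {"x":0,"y":-0.8,"z":0,"wx":0,"wy":0,"wz":0,"gripper":6},
    {"x":0,"y":-0.8,"z":0,"wx":0,"wy":0,"wz":0,"gripper":6},
    {"x":0,"y":-0.8,"z":0,"wx":0,"wy":0,"wz":0,"gripper":6},
    {"x":0,"y":-0.6,"z":0,"wx":0,"wy":0,"wz":0,"gripper":6},
    {"x":0,"y":-0.2,"z":0,"wx":0,"wy":0,"wz":0,"gripper":6},
    {"x":0,"y":-0.2,"z":0,"wx":0,"wy":0,"wz":0,"gripper":6},
    {"x":0,"y":0,"z":0,"wx":0,"wy":0,"wz":0,"gripper":6},
    {"x":0,"y":0,"z":0,"wx":0,"wy":0,"wz":0,"gripper":6},
  ],
)

```text
time_s: 30.6
position: [0.5409, -0.0837, 0.1852]
tool_rot: [[-0.0, -1.0, -0.0], [-1.0, 0.0, 0.0], [-0.0, 0.0, -1.0]]
ft_force: [-0.5, -0.3, 0.1]
grip_width: 0.0601
```

Request:
step_arm(
  increments=[
    {"x":0,"y":-0.1,"z":0,"wx":0,"wy":0,"wz":0,"gripper":6},
    {"x":0,"y":-0.1,"z":0,"wx":0,"wy":0,"wz":0,"gripper":6},
    {"x":0,"y":0,"z":0,"wx":0,"wy":0,"wz":0,"gripper":6},
    {"x":0,"y":0,"z":0,"wx":0,"wy":0,"wz":0,"gripper":6},
  ],
)

```text
time_s: 31.0
position: [0.5422, -0.0836, 0.1851]
tool_rot: [[-0.0, -1.0, -0.003], [-1.0, 0.0, 0.0], [-0.0, 0.003, -1.0]]
ft_force: [-7.6, -1.2, 3.8]
grip_width: 0.0597
```

Contact at 7.6 N, x = 0.5422 as predicted. On to slat C.

Request:
step_arm(
  increments=[
    {"x":0,"y":1,"z":0,"wx":0,"wy":0,"wz":0,"gripper":6},
    {"x":0,"y":0,"z":-4,"wx":0,"wy":0,"wz":0,"gripper":6},
    {"x":0,"y":0,"z":-4,"wx":0,"wy":0,"wz":0,"gripper":6},
    {"x":0,"y":0,"z":-4,"wx":0,"wy":0,"wz":0,"gripper":6},
    {"x":0,"y":0,"z":-4,"wx":0,"wy":0,"wz":0,"gripper":6},
    {"x":0,"y":0,"z":-4,"wx":0,"wy":0,"wz":0,"gripper":5},
    {"x":-4.4,"y":1.1,"z":0,"wx":0,"wy":0,"wz":0,"gripper":5},
    {"x":-4.4,"y":1.1,"z":0,"wx":0,"wy":0,"wz":0,"gripper":5},
    {"x":-4.4,"y":1.1,"z":0,"wx":0,"wy":0,"wz":0,"gripper":5},
    {"x":-4.4,"y":1.1,"z":0,"wx":0,"wy":0,"wz":0,"gripper":5},
    {"x":-4.4,"y":1.1,"z":0,"wx":0,"wy":0,"wz":0,"gripper":5},
    {"x":-4.4,"y":1.1,"z":0,"wx":0,"wy":0,"wz":0,"gripper":5},
    {"x":-4.4,"y":1.1,"z":0,"wx":0,"wy":0,"wz":0,"gripper":5},
    {"x":-4.4,"y":1.1,"z":0,"wx":0,"wy":0,"wz":0,"gripper":5},
    {"x":-4.4,"y":1.1,"z":0,"wx":0,"wy":0,"wz":0,"gripper":5},
    {"x":-4.4,"y":1.1,"z":0,"wx":0,"wy":0,"wz":0,"gripper":5},
    {"x":-4.2,"y":0,"z":0,"wx":0,"wy":0,"wz":0,"gripper":5},
    {"x":0,"y":0,"z":0,"wx":0,"wy":0,"wz":0,"gripper":5},
    {"x":0,"y":0,"z":0,"wx":0,"wy":0,"wz":0,"gripper":5},
  ],
)

```text
time_s: 32.9
position: [0.4226, 0.3987, 0.3847]
tool_rot: [[0.002, -1.0, -0.0], [-1.0, -0.002, -0.0], [0.0, 0.0, -1.0]]
ft_force: [-0.5, 0.3, 0.0]
grip_width: 0.0498
```

Run:
```python
from m import *
d=cap('wrist','w5.png');o=env.observe();print(o['position'],o['q'])
for r in boxes(d,(4,110,40),(14,255,255),.012): print(r)
t=cap('top')
for r in boxes(t,(4,110,50),(14,255,200),.012,60): print('top',r)
```

```text
[0.42290925 0.39791059 0.38491992] [ 3.15823862e+01  2.57184487e+01  7.12797627e+01 -8.57634406e-03
  8.30321996e+01  1.21574966e+02]
(array([321.5, 142.5]), array([0.4715, 0.4007]), [np.float64(0.0242), np.float64(0.1389)], np.float64(0.52))
top (array([452.8, 203. ]), array([ 0.4466, -0.3753]), [np.float64(0.0232), np.float64(0.1186)], np.float64(73.08))
top (array([224.5, 197. ]), array([0.4689, 0.398 ]), [np.float64(0.0238), np.float64(0.1357)], np.float64(0.45))
top (array([365.5, 165. ]), array([ 0.5767, -0.0804]), [np.float64(0.0479), np.float64(0.1396)], np.float64(89.88))
top (array([631.5, 141. ]), array([ 0.6573, -0.9892]), [np.float64(0.0514), np.float64(0.1721)], np.float64(-2.16))
top (array([360. , 199.5]), array([ 0.4747, -0.0619]), [np.float64(1.356), np.float64(1.9346)], np.float64(89.91))
```

Request:
step_arm(
  increments=[
    {"x":-0.12,"y":-2.45,"z":0,"wx":0,"wy":0,"wz":0,"gripper":5},
    {"x":-0.12,"y":-2.45,"z":0,"wx":0,"wy":0,"wz":0,"gripper":5},
    {"x":0,"y":0,"z":4,"wx":0,"wy":0,"wz":0,"gripper":5},
    {"x":0,"y":0,"z":4,"wx":0,"wy":0,"wz":0,"gripper":5},
    {"x":0,"y":0,"z":4,"wx":0,"wy":0,"wz":0,"gripper":5},
    {"x":0,"y":0,"z":4,"wx":0,"wy":0,"wz":0,"gripper":5},
    {"x":0,"y":0,"z":3,"wx":0,"wy":0,"wz":0,"gripper":5},
    {"x":0,"y":0,"z":1.8,"wx":0,"wy":0,"wz":0,"gripper":5},
    {"x":0,"y":0,"z":0,"wx":0,"wy":0,"wz":0,"gripper":0},
    {"x":0,"y":0,"z":0,"wx":0,"wy":0,"wz":0,"gripper":0},
    {"x":0,"y":0,"z":0,"wx":0,"wy":0,"wz":0,"gripper":0},
    {"x":0,"y":0,"z":0,"wx":0,"wy":0,"wz":0,"gripper":0},
    {"x":0,"y":0,"z":0,"wx":0,"wy":0,"wz":0,"gripper":0},
    {"x":0,"y":0,"z":-3,"wx":0,"wy":0,"wz":0,"gripper":0},
    {"x":0,"y":0,"z":-4,"wx":0,"wy":0,"wz":0,"gripper":0},
    {"x":0,"y":0,"z":-4,"wx":0,"wy":0,"wz":0,"gripper":0},
    {"x":0,"y":0,"z":0,"wx":0,"wy":0,"wz":0,"gripper":0},
  ],
)

```text
time_s: 34.7
position: [0.4724, 0.4012, 0.2934]
tool_rot: [[0.0, -1.0, 0.01], [-1.0, -0.0, 0.005], [-0.005, -0.01, -1.0]]
ft_force: [-0.2, 0.8, -0.2]
grip_width: 0.0246
```

Request:
step_arm(
  increments=[
    {"x":0,"y":0,"z":0,"wx":0,"wy":0,"wz":-0.1428,"gripper":0},
    {"x":0,"y":0,"z":0,"wx":0,"wy":0,"wz":-0.1428,"gripper":0},
    {"x":0,"y":0,"z":0,"wx":0,"wy":0,"wz":-0.1428,"gripper":0},
    {"x":0,"y":0,"z":0,"wx":0,"wy":0,"wz":-0.1428,"gripper":0},
    {"x":0,"y":0,"z":0,"wx":0,"wy":0,"wz":-0.1428,"gripper":0},
    {"x":0,"y":0,"z":0,"wx":0,"wy":0,"wz":-0.1428,"gripper":0},
    {"x":0,"y":0,"z":0,"wx":0,"wy":0,"wz":-0.1428,"gripper":0},
    {"x":0,"y":0,"z":0,"wx":0,"wy":0,"wz":-0.1428,"gripper":0},
    {"x":0,"y":0,"z":0,"wx":0,"wy":0,"wz":-0.1428,"gripper":0},
    {"x":0,"y":0,"z":0,"wx":0,"wy":0,"wz":-0.1428,"gripper":0},
    {"x":0,"y":0,"z":0,"wx":0,"wy":0,"wz":-0.1428,"gripper":0},
    {"x":0,"y":0,"z":0,"wx":0,"wy":0,"wz":0,"gripper":0},
    {"x":0,"y":0,"z":0,"wx":0,"wy":0,"wz":0,"gripper":0},
  ],
)

```text
time_s: 36.0
position: [0.472, 0.4007, 0.2871]
tool_rot: [[1.0, -0.004, -0.0], [-0.004, -1.0, -0.0], [-0.0, 0.0, -1.0]]
ft_force: [-0.3, 0.6, -0.5]
grip_width: 0.0242
```

Request:
step_arm(
  increments=[
    {"x":0.336,"y":4.5,"z":0,"wx":0,"wy":0,"wz":0,"gripper":0},
    {"x":0.336,"y":4.5,"z":0,"wx":0,"wy":0,"wz":0,"gripper":0},
    {"x":0.336,"y":4.5,"z":0,"wx":0,"wy":0,"wz":0,"gripper":0},
    {"x":0.336,"y":4.5,"z":0,"wx":0,"wy":0,"wz":0,"gripper":0},
    {"x":0.336,"y":4.5,"z":0,"wx":0,"wy":0,"wz":0,"gripper":0},
    {"x":0.336,"y":4.5,"z":0,"wx":0,"wy":0,"wz":0,"gripper":0},
    {"x":0.336,"y":4.5,"z":0,"wx":0,"wy":0,"wz":0,"gripper":0},
    {"x":0.336,"y":4.5,"z":0,"wx":0,"wy":0,"wz":0,"gripper":0},
    {"x":0.336,"y":4.5,"z":0,"wx":0,"wy":0,"wz":0,"gripper":0},
    {"x":0.336,"y":4.5,"z":0,"wx":0,"wy":0,"wz":0,"gripper":0},
    {"x":0.336,"y":4.5,"z":0,"wx":0,"wy":0,"wz":0,"gripper":0},
    {"x":0,"y":0,"z":0,"wx":0,"wy":0,"wz":0,"gripper":0},
    {"x":0,"y":0,"z":3,"wx":0,"wy":0,"wz":0,"gripper":0},
    {"x":0,"y":0,"z":3,"wx":0,"wy":0,"wz":0,"gripper":0},
    {"x":0,"y":0,"z":2,"wx":0,"wy":0,"wz":0,"gripper":0},
    {"x":0,"y":0,"z":1.1,"wx":0,"wy":0,"wz":0,"gripper":0},
    {"x":0,"y":-0.5,"z":0.6,"wx":0,"wy":0,"wz":0,"gripper":0},
    {"x":0,"y":-0.5,"z":0,"wx":0,"wy":0,"wz":0,"gripper":0},
    {"x":0,"y":0,"z":0,"wx":0,"wy":0,"wz":0,"gripper":0},
    {"x":0,"y":0,"z":0,"wx":0,"wy":0,"wz":0,"gripper":0},
  ],
)

```text
time_s: 38.0
position: [0.5091, -0.0839, 0.1908]
tool_rot: [[1.0, 0.0, 0.001], [0.0, -1.0, -0.0], [0.001, 0.0, -1.0]]
ft_force: [-0.7, -0.4, -1.2]
grip_width: 0.024
```

Request:
step_arm(
  increments=[
    {"x":0,"y":-0.3,"z":0.05,"wx":0,"wy":0,"wz":0,"gripper":0},
    {"x":0,"y":-0.3,"z":0,"wx":0,"wy":0,"wz":0,"gripper":0},
    {"x":0,"y":-0.1,"z":0,"wx":0,"wy":0,"wz":0,"gripper":0},
    {"x":0,"y":-0.1,"z":0,"wx":0,"wy":0,"wz":0,"gripper":0},
    {"x":0,"y":0,"z":0,"wx":0,"wy":0,"wz":0,"gripper":0},
    {"x":0,"y":0,"z":0,"wx":0,"wy":0,"wz":0,"gripper":0},
  ],
)

```text
time_s: 38.6
position: [0.509, -0.0762, 0.1897]
tool_rot: [[1.0, -0.0, 0.0], [-0.0, -1.0, 0.0], [0.0, -0.0, -1.0]]
ft_force: [0.3, 0.5, -0.1]
grip_width: 0.0242
```

The stop's arm ends at x≈0.518, so the slat at x=0.509 would only meet its corner. I release it 1.5 mm short and push it into the row first.

Request:
step_arm(
  increments=[
    {"x":0,"y":0,"z":0,"wx":0,"wy":0,"wz":0,"gripper":4},
    {"x":0,"y":0,"z":0,"wx":0,"wy":0,"wz":0,"gripper":4},
    {"x":0,"y":0,"z":-2,"wx":0,"wy":0,"wz":0,"gripper":4},
    {"x":0,"y":0,"z":-4,"wx":0,"wy":0,"wz":0,"gripper":4},
    {"x":-2.2,"y":0.4,"z":0,"wx":0,"wy":0,"wz":0,"gripper":6},
    {"x":-2.2,"y":0.4,"z":0,"wx":0,"wy":0,"wz":0,"gripper":6},
    {"x":0,"y":0,"z":0,"wx":0,"wy":0,"wz":0.1428,"gripper":6},
    {"x":0,"y":0,"z":0,"wx":0,"wy":0,"wz":0.1428,"gripper":6},
    {"x":0,"y":0,"z":0,"wx":0,"wy":0,"wz":0.1428,"gripper":6},
    {"x":0,"y":0,"z":0,"wx":0,"wy":0,"wz":0.1428,"gripper":6},
    {"x":0,"y":0,"z":0,"wx":0,"wy":0,"wz":0.1428,"gripper":6},
    {"x":0,"y":0,"z":0,"wx":0,"wy":0,"wz":0.1428,"gripper":6},
    {"x":0,"y":0,"z":0,"wx":0,"wy":0,"wz":0.1428,"gripper":6},
    {"x":0,"y":0,"z":0,"wx":0,"wy":0,"wz":0.1428,"gripper":6},
    {"x":0,"y":0,"z":0,"wx":0,"wy":0,"wz":0.1428,"gripper":6},
    {"x":0,"y":0,"z":0,"wx":0,"wy":0,"wz":0.1428,"gripper":6},
    {"x":0,"y":0,"z":0,"wx":0,"wy":0,"wz":0.1428,"gripper":6},
    {"x":0,"y":0,"z":3.5,"wx":0,"wy":0,"wz":0,"gripper":6},
    {"x":0,"y":0,"z":2.9,"wx":0,"wy":0,"wz":0,"gripper":6},
    {"x":0,"y":0,"z":0,"wx":0,"wy":0,"wz":0,"gripper":6},
  ],
)

```text
time_s: 40.6
position: [0.4644, -0.0841, 0.1834]
tool_rot: [[-0.0, -1.0, -0.005], [-1.0, 0.0, 0.002], [-0.002, 0.005, -1.0]]
ft_force: [1.0, -0.1, 0.3]
grip_width: 0.0602
```

Request:
step_arm(
  increments=[
    {"x":0,"y":-0.8,"z":0,"wx":0,"wy":0,"wz":0,"gripper":6},
    {"x":0,"y":-0.8,"z":0,"wx":0,"wy":0,"wz":0,"gripper":6},
    {"x":0,"y":-0.8,"z":0,"wx":0,"wy":0,"wz":0,"gripper":6},
    {"x":0,"y":-0.8,"z":0,"wx":0,"wy":0,"wz":0,"gripper":6},
    {"x":0,"y":-0.8,"z":0,"wx":0,"wy":0,"wz":0,"gripper":6},
    {"x":0,"y":-0.6,"z":0,"wx":0,"wy":0,"wz":0,"gripper":6},
    {"x":0,"y":-0.2,"z":0,"wx":0,"wy":0,"wz":0,"gripper":6},
    {"x":0,"y":-0.2,"z":0,"wx":0,"wy":0,"wz":0,"gripper":6},
    {"x":0,"y":0,"z":0,"wx":0,"wy":0,"wz":0,"gripper":6},
    {"x":0,"y":0,"z":0,"wx":0,"wy":0,"wz":0,"gripper":6},
  ],
)

```text
time_s: 41.6
position: [0.5149, -0.0842, 0.1857]
tool_rot: [[-0.0, -1.0, -0.0], [-1.0, 0.0, 0.0], [-0.0, 0.0, -1.0]]
ft_force: [0.5, -0.3, -1.1]
grip_width: 0.06
```

Request:
step_arm(
  increments=[
    {"x":0,"y":-0.1,"z":0,"wx":0,"wy":0,"wz":0,"gripper":6},
    {"x":0,"y":-0.1,"z":0,"wx":0,"wy":0,"wz":0,"gripper":6},
    {"x":0,"y":0,"z":0,"wx":0,"wy":0,"wz":0,"gripper":6},
    {"x":0,"y":0,"z":0,"wx":0,"wy":0,"wz":0,"gripper":6},
  ],
)

```text
time_s: 42.0
position: [0.5162, -0.0842, 0.1856]
tool_rot: [[-0.0, -1.0, -0.003], [-1.0, 0.0, 0.0], [-0.0, 0.003, -1.0]]
ft_force: [-6.2, -1.0, 3.3]
grip_width: 0.0601
```

Request:
step_arm(
  increments=[
    {"x":0,"y":1,"z":0,"wx":0,"wy":0,"wz":0,"gripper":6},
    {"x":0,"y":0,"z":-3,"wx":0,"wy":0,"wz":0,"gripper":6},
    {"x":0,"y":1.5,"z":-4,"wx":0,"wy":0,"wz":0,"gripper":6},
    {"x":0,"y":1.5,"z":-4,"wx":0,"wy":0,"wz":0,"gripper":6},
    {"x":0,"y":1,"z":-4,"wx":0,"wy":0,"wz":0,"gripper":6},
    {"x":0,"y":0,"z":0,"wx":0,"wy":0,"wz":0,"gripper":6},
    {"x":0,"y":0,"z":0,"wx":0,"wy":0,"wz":0,"gripper":6},
  ],
)

```text
time_s: 42.7
position: [0.4665, -0.0841, 0.3361]
tool_rot: [[-0.0, -1.0, 0.002], [-1.0, 0.0, -0.001], [0.001, -0.002, -1.0]]
ft_force: [0.2, -0.1, 0.3]
grip_width: 0.0599
```

Run:
```python
from m import *
import pickle
d=cap('wrist','w6.png');pickle.dump(d,open('w6.pkl','wb'));print(env.observe()['position'])
cv2.imwrite('pics/w6c.png',cv2.resize(d['color'][0:220,130:530],None,fx=2,fy=2,interpolation=cv2.INTER_CUBIC))
for r in boxes(d,(4,110,30),(14,255,255),.024): print(r)
```

```text
[ 0.46667512 -0.08415071  0.33511267]
(array([585.4, 210. ]), array([ 0.4514, -0.3644]), [np.float64(0.0232), np.float64(0.1317)], np.float64(73.94))
(array([316.5,  94. ]), array([ 0.566, -0.078]), [np.float64(0.0772), np.float64(0.1393)], np.float64(89.95))
```

View pics/w6c.png

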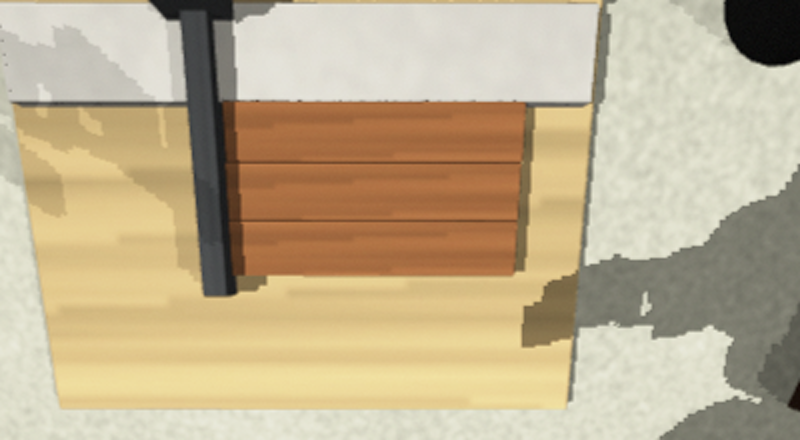

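The three slats lie flush in a closed row from the fence, with left ends at the stop bar and right ends in line (crop x 527→515, which is perspective). Next I check the end line numerically and measure the square from above.

Request:
step_arm(
  increments=[
    {"x":4,"y":0.9,"z":0,"wx":0,"wy":0,"wz":0,"gripper":6},
    {"x":4,"y":0.9,"z":0,"wx":0,"wy":0,"wz":0,"gripper":6},
    {"x":4,"y":0.9,"z":0,"wx":0,"wy":0,"wz":0,"gripper":6},
    {"x":4,"y":0.9,"z":0,"wx":0,"wy":0,"wz":0,"gripper":6},
    {"x":4,"y":0.9,"z":0,"wx":0,"wy":0,"wz":0,"gripper":6},
    {"x":4,"y":0.9,"z":0,"wx":0,"wy":0,"wz":0,"gripper":6},
    {"x":4,"y":0.9,"z":0,"wx":0,"wy":0,"wz":0,"gripper":6},
    {"x":0,"y":0,"z":0,"wx":0,"wy":0,"wz":0,"gripper":6},
    {"x":0,"y":0,"z":0,"wx":0,"wy":0,"wz":0,"gripper":6},
  ],
)

```text
time_s: 43.65
position: [0.4038, -0.3648, 0.3338]
tool_rot: [[-0.001, -1.0, -0.002], [-1.0, 0.001, 0.003], [-0.003, 0.002, -1.0]]
ft_force: [-0.4, 0.5, -0.0]
grip_width: 0.0599
```

Run:
```python
from m import *
import pickle
e=pickle.load(open('w6.pkl','rb'))
m=cv2.inRange(cv2.cvtColor(e['color'],cv2.COLOR_BGR2HSV),(4,110,30),(14,255,255))
for y in (60,72,90,102,118,130): 
    x=np.where(m[y,200:450])[0]+200;print(y,onz(e,(x.max()+.5,y),.024)[:2].round(4))
d=cap('wrist','w7.png');pickle.dump(d,open('w7.pkl','wb'));print(env.observe()['position'])
for z in (.024,):
  for r in boxes(d,(3,110,20),(14,255,140),z): print(r)
cv2.imwrite('pics/w7.png',d['color'])
```

```text
60 [ 0.5969 -0.1479]
72 [ 0.5867 -0.1485]
90 [ 0.571  -0.1476]
102 [ 0.5602 -0.1473]
118 [ 0.5455 -0.1472]
130 [ 0.5342 -0.1479]
[ 0.40406303 -0.36397565  0.33423699]
(array([331. , 151.1]), array([ 0.4496, -0.3725]), [np.float64(0.0233), np.float64(0.1182)], np.float64(74.19))
(array([48.5, 34. ]), array([ 0.5537, -0.1159]), [np.float64(0.0557), np.float64(0.0854)], np.float64(89.79))
```

View pics/w7.png

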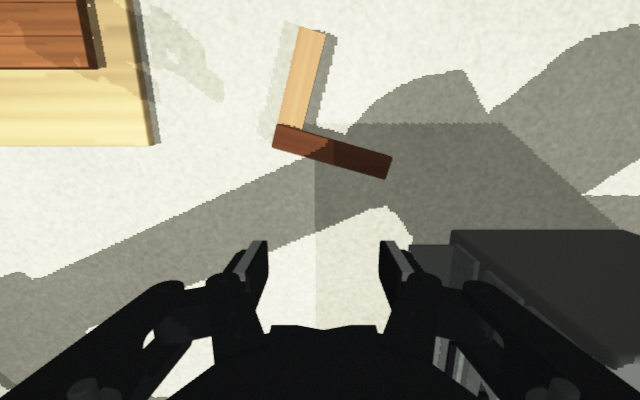

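The slat ends are in line within 1 mm (y ≈ -0.1476). The picture shows the square's stock at (331,151) with the blade toward (310,75). That puts the stock centre at (0.4496,-0.3725) with yaw -15.8°. I will grip the stock high so the tips stay above slat height.

Request:
step_arm(
  increments=[
    {"x":0.04,"y":-2.4,"z":0,"wx":0,"wy":0,"wz":0,"gripper":6},
    {"x":0.04,"y":-2.4,"z":0,"wx":0,"wy":0,"wz":0,"gripper":6},
    {"x":0,"y":0,"z":0,"wx":0,"wy":0,"wz":-0.1439,"gripper":6},
    {"x":0,"y":0,"z":0,"wx":0,"wy":0,"wz":-0.1439,"gripper":6},
    {"x":0,"y":0,"z":0,"wx":0,"wy":0,"wz":-0.1439,"gripper":6},
    {"x":0,"y":0,"z":0,"wx":0,"wy":0,"wz":-0.1439,"gripper":6},
    {"x":0,"y":0,"z":0,"wx":0,"wy":0,"wz":-0.1439,"gripper":6},
    {"x":0,"y":0,"z":0,"wx":0,"wy":0,"wz":-0.1439,"gripper":6},
    {"x":0,"y":0,"z":0,"wx":0,"wy":0,"wz":-0.1439,"gripper":6},
    {"x":0,"y":0,"z":0,"wx":0,"wy":0,"wz":-0.1439,"gripper":6},
    {"x":0,"y":0,"z":0,"wx":0,"wy":0,"wz":-0.1439,"gripper":6},
    {"x":0,"y":0,"z":4,"wx":0,"wy":0,"wz":0,"gripper":6},
    {"x":0,"y":0,"z":4,"wx":0,"wy":0,"wz":0,"gripper":6},
    {"x":0,"y":0,"z":3,"wx":0,"wy":0,"wz":0,"gripper":6},
    {"x":0,"y":0,"z":0,"wx":0,"wy":0,"wz":0,"gripper":6},
    {"x":0,"y":0,"z":0,"wx":0,"wy":0,"wz":0,"gripper":6},
  ],
)

```text
time_s: 45.3
position: [0.4526, -0.3644, 0.2262]
tool_rot: [[0.963, -0.271, -0.0], [-0.271, -0.963, 0.0], [-0.0, -0.0, -1.0]]
ft_force: [0.9, 0.1, 0.3]
grip_width: 0.0597
```

Run:
```python
from m import *
d=cap('wrist','w8.png');print(env.observe()['position'])
for r in boxes(d,(3,110,20),(14,255,140),.024): print(r)
```

```text
[ 0.45258887 -0.36472398  0.22714512]
(array([321.5, 237.5]), array([ 0.4498, -0.3719]), [np.float64(0.0228), np.float64(0.1201)], np.float64(75.14))
```

View pics/w8.png

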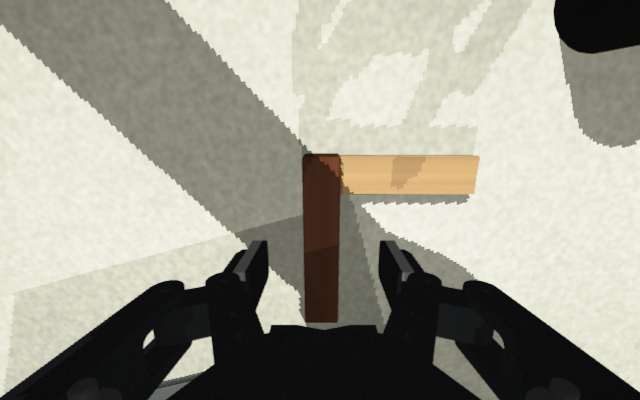

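The stock is centred and aligned between the jaws, with the blade clear of the right finger. I descend and grip.

Request:
step_arm(
  increments=[
    {"x":0,"y":0,"z":2.5,"wx":0,"wy":0,"wz":0,"gripper":6},
    {"x":0,"y":0,"z":1.3,"wx":0,"wy":0,"wz":0,"gripper":6},
    {"x":0,"y":0,"z":0,"wx":0,"wy":0,"wz":0,"gripper":6},
    {"x":0,"y":0,"z":0,"wx":0,"wy":0,"wz":0,"gripper":0},
    {"x":0,"y":0,"z":0,"wx":0,"wy":0,"wz":0,"gripper":0},
    {"x":0,"y":0,"z":0,"wx":0,"wy":0,"wz":0,"gripper":0},
    {"x":0,"y":0,"z":0,"wx":0,"wy":0,"wz":0,"gripper":0},
    {"x":0,"y":0,"z":0,"wx":0,"wy":0,"wz":0,"gripper":0},
    {"x":0,"y":0,"z":0,"wx":0,"wy":0,"wz":0,"gripper":0},
  ],
  newtons=60,
)

```text
time_s: 46.25
position: [0.4521, -0.3652, 0.189]
tool_rot: [[0.962, -0.272, 0.001], [-0.272, -0.962, -0.001], [0.001, 0.001, -1.0]]
ft_force: [-2.1, 1.1, 5.5]
grip_width: 0.0221
```

Request:
step_arm(
  increments=[
    {"x":0,"y":0,"z":-2,"wx":0,"wy":0,"wz":0,"gripper":0},
    {"x":0,"y":0,"z":-3,"wx":0,"wy":0,"wz":0,"gripper":0},
    {"x":0,"y":0,"z":-3,"wx":0,"wy":0,"wz":0,"gripper":0},
    {"x":0,"y":0,"z":0,"wx":0,"wy":0,"wz":-0.138,"gripper":0},
    {"x":0,"y":0,"z":0,"wx":0,"wy":0,"wz":-0.138,"gripper":0},
    {"x":0,"y":0,"z":0,"wx":0,"wy":0,"wz":0,"gripper":0},
    {"x":0,"y":0,"z":0,"wx":0,"wy":0,"wz":0,"gripper":0},
    {"x":0,"y":0,"z":0,"wx":0,"wy":0,"wz":0,"gripper":0},
  ],
)

```text
time_s: 47.05
position: [0.452, -0.3651, 0.2677]
tool_rot: [[1.0, -0.002, -0.0], [-0.002, -1.0, 0.0], [-0.0, -0.0, -1.0]]
ft_force: [-0.5, -0.3, -2.2]
grip_width: 0.0222
```

Run:
```python
from m import *
d=cap('wrist','w9.png');o=env.observe();print(o['position'],o['grip_width'])
h=cv2.cvtColor(d['color'],cv2.COLOR_BGR2HSV)
for r in boxes(d,(3,110,20),(14,255,140),o['position'][2]-.189+.024): print('stock',r)
for r in boxes(d,(12,70,120),(20,200,255),o['position'][2]-.189+.019): print('blade',r)
```

```text
[ 0.45200478 -0.36504617  0.26761984] 0.022056795727985107
stock (array([324., 243.]), array([ 0.453 , -0.3608]), [np.float64(0.0233), np.float64(0.0982)], np.float64(-88.85))
blade (array([437., 183.]), array([ 0.5114, -0.3258]), [np.float64(0.0255), np.float64(0.0847)], np.float64(-0.18))
```

Request:
step_arm(
  increments=[
    {"x":0,"y":-3.714,"z":0,"wx":0,"wy":0,"wz":0,"gripper":0},
    {"x":0,"y":-3.714,"z":0,"wx":0,"wy":0,"wz":0,"gripper":0},
    {"x":0,"y":-3.714,"z":0,"wx":0,"wy":0,"wz":0,"gripper":0},
    {"x":0,"y":-3.714,"z":0,"wx":0,"wy":0,"wz":0,"gripper":0},
    {"x":0,"y":-3.714,"z":0,"wx":0,"wy":0,"wz":0,"gripper":0},
    {"x":0,"y":-3.714,"z":0,"wx":0,"wy":0,"wz":0,"gripper":0},
    {"x":0,"y":-3.714,"z":0,"wx":0,"wy":0,"wz":0,"gripper":0},
    {"x":2.5,"y":0,"z":0,"wx":0,"wy":0,"wz":0,"gripper":0},
    {"x":2.5,"y":0,"z":0,"wx":0,"wy":0,"wz":0,"gripper":0},
    {"x":0,"y":0,"z":0,"wx":0,"wy":0,"wz":0,"gripper":0},
    {"x":0,"y":0,"z":2.5,"wx":0,"wy":0,"wz":0,"gripper":0},
    {"x":0,"y":0,"z":2,"wx":0,"wy":0,"wz":0,"gripper":0},
    {"x":0,"y":0,"z":1.2,"wx":0,"wy":0,"wz":0,"gripper":0},
    {"x":0,"y":0,"z":0.7,"wx":0,"wy":0,"wz":0,"gripper":0},
    {"x":0,"y":0,"z":0,"wx":0,"wy":0,"wz":0,"gripper":0},
    {"x":0,"y":0,"z":0,"wx":0,"wy":0,"wz":0,"gripper":0},
  ],
)

```text
time_s: 48.7
position: [0.5019, -0.1052, 0.2042]
tool_rot: [[1.0, -0.0, 0.0], [-0.0, -1.0, -0.0], [0.0, 0.0, -1.0]]
ft_force: [0.6, 1.0, -0.7]
grip_width: 0.0221
```

Run:
```python
from m import *
w=cap('wrist');s=cap('scene')['color'];o=env.observe();print(o['position'],o['ft_force'])
cv2.imwrite('pics/w10.png',np.hstack([w['color'][60:330,250:640],cv2.resize(s[190:290,220:350],(390,300))[:270]]))
```

```text
[ 0.50199594 -0.10513973  0.20442144] [-0.92772834  0.45853098 -1.26374676]
```

View pics/w10.png

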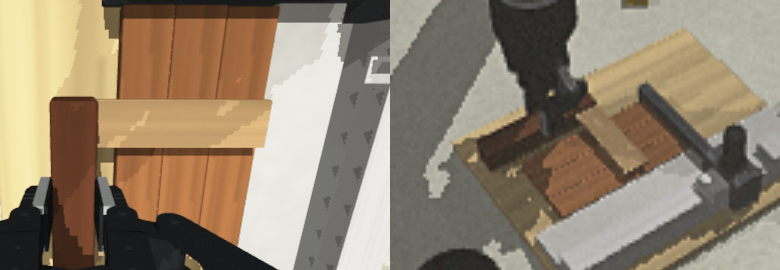

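The square hangs level with its blade across all three slats and the stock just short of the outer one. I lower it and press against the slat.

Request:
step_arm(
  increments=[
    {"x":0,"y":0,"z":0.15,"wx":0,"wy":0,"wz":0,"gripper":0},
    {"x":0,"y":0,"z":0.1,"wx":0,"wy":0,"wz":0,"gripper":0},
    {"x":0.5,"y":0,"z":0,"wx":0,"wy":0,"wz":0,"gripper":0},
    {"x":0.4,"y":0,"z":0,"wx":0,"wy":0,"wz":0,"gripper":0},
    {"x":0,"y":0,"z":0,"wx":0,"wy":0,"wz":0,"gripper":0},
    {"x":0,"y":0,"z":0,"wx":0,"wy":0,"wz":0,"gripper":0},
  ],
)

```text
time_s: 49.4
position: [0.511, -0.105, 0.2012]
tool_rot: [[1.0, 0.0, -0.0], [0.0, -1.0, 0.0], [-0.0, -0.0, -1.0]]
ft_force: [0.5, -0.3, -2.5]
grip_width: 0.0222
```

Request:
step_arm(
  increments=[
    {"x":0.1,"y":0,"z":0,"wx":0,"wy":0,"wz":0,"gripper":0},
    {"x":0.1,"y":0,"z":0,"wx":0,"wy":0,"wz":0,"gripper":0},
    {"x":0,"y":0,"z":0,"wx":0,"wy":0,"wz":0,"gripper":0},
    {"x":0,"y":0,"z":0,"wx":0,"wy":0,"wz":0,"gripper":0},
  ],
)

```text
time_s: 49.8
position: [0.5129, -0.1051, 0.2012]
tool_rot: [[1.0, 0.0, 0.0], [0.0, -1.0, -0.0], [0.0, 0.0, -1.0]]
ft_force: [-0.4, 0.5, -1.2]
grip_width: 0.0222
```

Request:
step_arm(
  increments=[
    {"x":0.1,"y":0,"z":0,"wx":0,"wy":0,"wz":0,"gripper":0},
    {"x":0.1,"y":0,"z":0,"wx":0,"wy":0,"wz":0,"gripper":0},
    {"x":0,"y":0,"z":0,"wx":0,"wy":0,"wz":0,"gripper":0},
    {"x":0,"y":0,"z":0,"wx":0,"wy":0,"wz":0,"gripper":0},
  ],
)

```text
time_s: 50.2
position: [0.5147, -0.1051, 0.2012]
tool_rot: [[1.0, 0.0, -0.001], [0.0, -1.0, 0.0], [-0.001, -0.0, -1.0]]
ft_force: [-2.6, -0.8, 0.1]
grip_width: 0.0216
```

Request:
step_arm(
  increments=[
    {"x":0.08,"y":0,"z":0,"wx":0,"wy":0,"wz":0,"gripper":0},
    {"x":0,"y":0,"z":0,"wx":0,"wy":0,"wz":0,"gripper":0},
    {"x":0,"y":0,"z":0,"wx":0,"wy":0,"wz":0,"gripper":0},
  ],
)

```text
time_s: 50.5
position: [0.5151, -0.105, 0.2012]
tool_rot: [[1.0, 0.001, -0.003], [0.001, -1.0, 0.0], [-0.003, -0.0, -1.0]]
ft_force: [-7.2, -2.0, 2.8]
grip_width: 0.022
```

Request:
step_arm(
  increments=[
    {"x":0,"y":0,"z":0,"wx":0,"wy":0,"wz":0,"gripper":4},
    {"x":0,"y":0,"z":0,"wx":0,"wy":0,"wz":0,"gripper":4},
    {"x":0,"y":0,"z":0,"wx":0,"wy":0,"wz":0,"gripper":4},
    {"x":0,"y":0,"z":-2,"wx":0,"wy":0,"wz":0,"gripper":4},
    {"x":0,"y":0,"z":-4,"wx":0,"wy":0,"wz":0,"gripper":4},
    {"x":0,"y":0,"z":-4,"wx":0,"wy":0,"wz":0,"gripper":4},
    {"x":0,"y":0,"z":-4,"wx":0,"wy":0,"wz":0,"gripper":4},
    {"x":-3,"y":4,"z":-2,"wx":0,"wy":0,"wz":0,"gripper":4},
    {"x":-3,"y":4,"z":0,"wx":0,"wy":0,"wz":0,"gripper":4},
    {"x":0,"y":0,"z":0,"wx":0,"wy":0,"wz":0,"gripper":4},
    {"x":0,"y":0,"z":0,"wx":0,"wy":0,"wz":0,"gripper":4},
  ],
)

```text
time_s: 51.6
position: [0.4576, -0.1828, 0.36]
tool_rot: [[1.0, -0.002, 0.001], [-0.002, -1.0, 0.0], [0.001, -0.0, -1.0]]
ft_force: [-0.0, 0.3, 0.1]
grip_width: 0.04
```

Run:
```python
from m import *
import pickle
d=cap('wrist');pickle.dump(d,open('w11.pkl','wb'));o=env.observe();print(o['time_s'],o['position'],o['ft_force'])
for r in boxes(d,(3,110,20),(14,255,255),.024): print('brown',r)
for r in boxes(d,(12,70,120),(20,200,255),.031): print('pale',r)
cv2.imwrite('pics/w11.png',cv2.resize(d['color'],(800,500)))
```

```text
51.65 [ 0.45805252 -0.18206578  0.35979671] [ 0.25686115 -0.64703955 -0.22105975]
brown (array([412.9,  98.7]), array([ 0.5521, -0.0918]), [np.float64(0.0977), np.float64(0.1755)], np.float64(84.33))
pale (array([417.5, 142.5]), array([ 0.5587, -0.1312]), [np.float64(0.0975), np.float64(0.1595)], np.float64(-0.15))
pale (array([421.8,  92.8]), array([ 0.5591, -0.0869]), [np.float64(0.1095), np.float64(0.173)], np.float64(89.75))
```

View pics/w11.png

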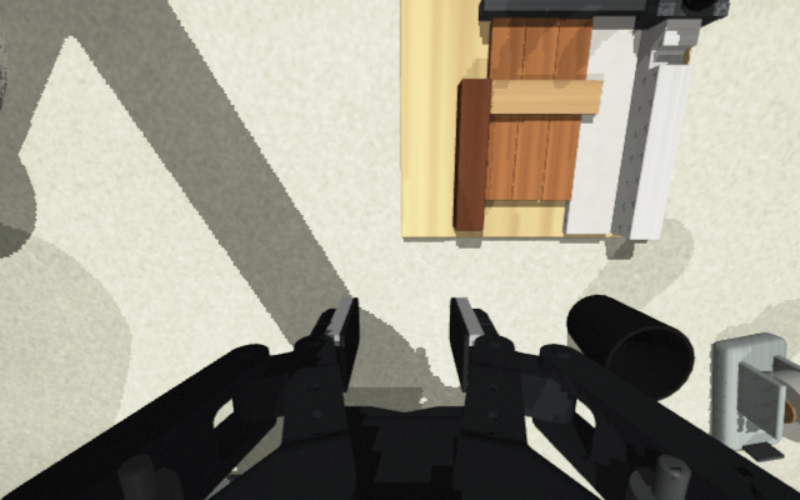

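The picture shows the row closed, the stock against the outer slat at (472,155) and the blade across all slats onto the fence at (545,97). I'll do one numerical check of angles and ends before handing in.

Run:
```python
from m import *
import pickle
d=pickle.load(open('w11.pkl','rb'));h=cv2.cvtColor(d['color'],cv2.COLOR_BGR2HSV)
m=cv2.inRange(h,(0,110,20),(14,255,255))
def line(px,z,n):
    P=np.array([onz(d,u,z)[:2] for u in px]);f=fit(P);a=np.degrees(np.arctan2(f[0],f[1]));print(n,'angle from y',round((a+90)%180-90,2),'x',f[2].round(4),'y range',P[:,1].min().round(3),P[:,1].max().round(3))
line([(np.where(m[y,300:560])[0].min()+299.5,y) for y in range(72,176,3)],.036,'stock outer top edge')
w=cv2.inRange(h,(15,60,60),(28,255,255))
line([(np.where(w[y,300:400])[0].min()+299.5,y) for y in range(10,180,3)],.012,'board near edge')
R=[(np.where(m[y,395:480])[0].max()+395.5,y) for y in range(100,150,3)]
line(R,.024,'slat row far edge')
for x in range(397,460,9): 
    c=np.where(m[100:175,x])[0].max()+100.5; print('slat end',onz(d,(x,c),.024)[:2].round(4))
t=cap('top');
for r in boxes(t,(4,110,40),(14,255,200),.012,60): print('top',r)
print('knob expected px',proj(t,[.6633,-.002,.093]),proj(t,[.6633,.0665,.093]))
g=t['color'].max(2)[128:150,300:400];ys,xs=np.where(g<35);print('dark mean',xs.mean()+300,ys.mean()+128,len(xs))
for nm,uv in (('cup',(426,140)),('can',(272,142))): print(nm,t['color'][uv[1]-6:uv[1]+7:6,uv[0]].tolist())
```

```text
stock outer top edge angle from y -0.04 x 0.5004 y range -0.162 -0.061
board near edge angle from y -0.13 x 0.4553 y range -0.17 0.0
slat row far edge angle from y 0.46 x 0.6047 y range -0.135 -0.086
slat end [ 0.5398 -0.1476]
slat end [ 0.5497 -0.1476]
slat end [ 0.5596 -0.1476]
slat end [ 0.5695 -0.1477]
slat end [ 0.5794 -0.1477]
slat end [ 0.5895 -0.1488]
slat end [ 0.5992 -0.1477]
top (array([602.5, 294. ]), array([ 0.1443, -0.872 ]), [np.float64(0.248), np.float64(0.6981)], np.float64(-2.26))
top (array([369.5, 172.5]), array([ 0.5511, -0.0938]), [np.float64(0.099), np.float64(0.1668)], np.float64(89.88))
top (array([361.6, 204.9]), array([ 0.4563, -0.0669]), [np.float64(1.3531), np.float64(1.9169)], np.float64(88.73))
knob expected px [[343.8459693  135.04622585]] [[322.5799172 135.0894444]]
dark mean 343.18 137.86 50
cup [[8, 12, 15], [14, 17, 15], [4, 7, 6]]
can [[135, 135, 138], [115, 114, 117], [148, 147, 151]]
```

```bash
python3 -c "
from rig import env
print(env.close_job())"
```

```text
the job is handed in; nothing more can be done
None
```

I did all three steps and handed the job in at about 52 s of the 210 s allowed; no verdict came back.

- **Stop:** I lifted it out of its notch and moved it two notches to the right. It now sits in the third notch with the knob down. Two notches showed to its left and one to its right, and the knob was where I expected it in the last top picture.
- **Slats:** I laid the three brown slats against the fence and each other, and left the white, purple and yellow look-alikes alone. The three pushes toward the fence met resistance (6–11 N) within 1 mm of where I expected. The right-hand slat ends line up within about 1 mm. The last slat was put down about 1.5 mm short of the stop, because the stop's arm does not reach that far out; the limit is 4 mm.
- **Square:** The stock is pressed against the outermost slat (7 N before I let go), with the blade across all three slats and over the fence. The stock is in line with the board to about 0.1°.

**Checks that disagreed:**
- The top and wrist cameras differed by about 4 mm on where the board is. I used the wrist camera, and contact matched it.
- One fit gave the stock's outer edge about 3 mm too far toward the robot. That is explained if the fit picked up the lower edge of the stock's side; allowing for that, the stock sits flush, as the contact force also indicated.
- The far edge of the slat row read 0.46° against −0.13° for the board, well inside the 1.7° limit.

I made no contact with the cup or the canister. The gripper was well clear of everything at hand-in.

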